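# Unpack a test-kiln stack

## Task

Unpack the little stack on the kiln floor from the top down: stand its glazed tumbler upright on the free end of the ware board, then lay the strip shelf squarely on the pile of strip shelves, then stand each of the two kiln posts upright in the empty bay of the tray that holds posts of its own length. Set each thing down instead of letting it drop, keep the tumbler and the shelf from tipping, and do not shift the two pots already on the ware board.

Things in the scene. Friction and masses are not known exactly. Their poses are not given: they have to be found in the camera images.
- tumbler: pale glazed stoneware tumbler with brown vertical strokes, standing upright on the strip shelf on top of the kiln stack (a second one like it stands on the ware board). 80 mm tall, 58 mm wide at the rim, 46 mm at the foot, 55 mm wide 50 mm above the foot, wall 5 mm. Origin: centre of its underside; z up along its axis. About 200 g, loose.
- strip_shelf: flat kiln shelf strip, white kiln-washed top and brown edges, 190 x 60 x 12 mm, lying level across the two kiln posts; the tumbler stands near its middle and nothing is under its middle. Its underside is 150 mm above the bench at the start. Origin: centre of its underside; x along its 190 mm length, y across its 60 mm width, z up. About 290 g, loose.
- tall_post: buff fireclay kiln post, a hollow square tube 40 x 40 mm outside, 100 mm long, upright under the strip shelf's +x end, 15 mm of it showing beyond the shelf. The longer post; stands on the kiln floor, a fixed 270 x 160 mm brick slab 50 mm high. Origin: centre of its underside; z up, x and y square to its faces. About 200 g, loose.
- short_post: buff fireclay kiln post, a hollow square tube 40 x 40 mm outside, 60 mm long, upright under the strip shelf's -x end, 15 mm of it showing beyond the shelf. The shorter post; stands on a fixed 64 x 66 mm brick piece on the kiln floor, its underside 90 mm above the bench. Origin: centre of its underside; z up, x and y square to its faces. About 120 g, loose.
- ware_board: pale wooden ware board, fixed, 260 x 90 mm, its top 18 mm above the bench; two pots stand on its -x half and its +x end is free. Origin: centre of its underside on the bench; x along its length towards the free end, y across, z up. The middle of the free place is at x = +78 mm, y = 0 on its top.
- shelf_pile: pile of three strip shelves of the same 190 x 60 mm size lying flat one on another, fixed, top 36 mm above the bench. Origin: centre of the pile's underside on the bench; x along the 190 mm length, y across, z up.
- tall_tray: fixed wooden tray, 178 x 70 mm, rim 24 mm high, floor 8 mm above the bench, known by the two 100 mm long posts (40 x 40 mm, fixed) standing in it at x = -60 and -12 mm. The empty bay, 58 mm wide, runs from x = +8 to +83 mm, its middle at x = +46 mm, y = 0. Origin: centre of its underside on the bench; x along it towards the empty bay, z up.
- short_tray: fixed wooden tray, 178 x 70 mm, rim 24 mm high, floor 8 mm above the bench, known by the two 60 mm long posts (40 x 40 mm, fixed) standing in it at x = -60 and -12 mm. The empty bay, 58 mm wide, runs from x = +8 to +83 mm, its middle at x = +46 mm, y = 0. Origin: centre of its underside on the bench; x along it towards the empty bay, z up.
- board_tumbler: bystander: a tumbler just like the one on the stack, already standing on the ware board at its -x end (about x = -90 mm in the board's frame). Origin: centre of its underside. Loose; leave it alone.
- board_bulb_cup: bystander: a round-bellied glazed cup, 66 mm at the belly, 78 mm tall, standing on the ware board near its middle (about x = -12 mm in the board's frame). Origin: centre of its underside. Loose; leave it alone.
There are look-alikes about, which are no part of the job. Leave any blue or purple look-alike of the short_post alone.

How it is judged:
On the way, in this order (a step that is already met when the one before it is completed fails the run):
1. first the tumbler stands on the free end of the ware board (x of tumbler in the frame of ware_board between 0.045 and 0.11 m and y of tumbler in the frame of ware_board between -0.024 and 0.024 m and z of tumbler in the frame of ware_board between 0.014 and 0.022 m and angle between tumbler's own z axis and vertical below 0.1 rad and linear speed of tumbler below 0.03 m/s), for 0.2 s.
2. then the strip shelf lies squarely on the pile of strip shelves (x of strip_shelf in the frame of shelf_pile between -0.015 and 0.015 m and y of strip_shelf in the frame of shelf_pile between -0.012 and 0.012 m and z of strip_shelf in the frame of shelf_pile between 0.032 and 0.04 m and angle between strip_shelf's own z axis and vertical below 0.1 rad and linear speed of strip_shelf below 0.03 m/s and angle between the x axis of strip_shelf and the x axis of shelf_pile, either way round below 0.14 rad), for 0.2 s.
At the end, for the whole second after the job is handed in: All at rest and upright: tumbler on the board's free end (45 to 110 mm from its centre, within 24 mm of its centre line); shelf flat on the pile (within 15 mm lengthwise, 12 mm sideways, 0.14 rad); the 100 mm and 60 mm posts each on the floor of the empty bay of their own tray (all of step 1 and all of step 2 and x of tall_post in the frame of tall_tray between 0.018 and 0.075 m and y of tall_post in the frame of tall_tray between -0.014 and 0.014 m and z of tall_post in the frame of tall_tray between 0.004 and 0.013 m and angle between each of tall_post, short_post's own z axis and vertical below 0.1 rad and linear speed of each of tall_post, short_post below 0.03 m/s and x of short_post in the frame of short_tray between 0.018 and 0.075 m and y of short_post in the frame of short_tray between -0.014 and 0.014 m and z of short_post in the frame of short_tray between 0.004 and 0.013 m); the robot touches nothing.
It fails at once if one of the two pots already on the ware board is shifted by more than 20 mm or tipped by more than 0.35 rad (distance of any of board_tumbler, board_bulb_cup from where it was at the start of the episode above 0.02 m or angle between any of board_tumbler, board_bulb_cup's own z axis and vertical above 0.35 rad).
It fails at once if the tumbler or the strip shelf is tipped by more than 0.5 rad (angle between any of tumbler, strip_shelf's own z axis and vertical above 0.5 rad).
It fails at once if the tumbler, the shelf or a post is dropped: in free fall, touching nothing, faster than 0.6 m/s (a fall of about 18 mm) ((contact force between tumbler and anything else below 0.05 N and linear speed of tumbler above 0.6 m/s) or (contact force between strip_shelf and anything else below 0.05 N and linear speed of strip_shelf above 0.6 m/s) or (contact force between tall_post and anything else below 0.05 N and linear speed of tall_post above 0.6 m/s) or (contact force between short_post and anything else below 0.05 N and linear speed of short_post above 0.6 m/s)).
It also fails if it takes over 131 s, if anything falls off the work surface, if the arm or the gripper's body presses on something with over 40 N, if the wrist force passes 120 N, or if a joint passes its speed limit or range.

## Robot

A 7-joint arm with a two-finger parallel gripper is mounted at the origin on the work surface. World frame = base frame: x ahead of the robot, y to its left, z up, the work surface at z = 0. Lengths are in m, angles in rad, forces in N, time in s.
With the tool pointing down it reaches from about 0.4 to 0.85 m from the base axis. Payload 10.4 kg.
Tool frame: the origin (TCP) lies midway between the tips of the shut fingers; the grasp point (between the pads) lies manip.pinch_z behind it (manip.pinch_z is the distance from the TCP to the grasp point, in m); z points along the fingers, y is the direction in which the jaws open and shut (so a half turn about z gives the same grasp; the last joint's range is limited). The gripper opens to 85 mm and grips with 20 to 120 N. Pads are 22 mm wide; open, the fingers measure 114 mm over their backs; the gripper's body (76 mm by 85 mm) begins 54 mm behind the grasp point. The pads swing forward as they close: fully open they stand 13 mm farther back than shut.
Start: joints at [-1.359, 0.332, -0.065, 1.46, 0.022, 1.35, -0.088], TCP at [0.145, 0.608, 0.231] pointing down, gripper open.
Joint ranges: [-2.6, 2.6], [-0.5, 2.12], [-1.47, 1.34], [0.16, 2.42], [-1.27, 4.41], [0.06, 2.06], [-2.6, 2.6]. Speed limits (rad/s): [2.22, 2.22, 2.79, 2.79, 3.14, 3.14, 3.14].

## Interface

Orientations are given as a unit quaternion [x, y, z, w].
In Python, from workcell import manip gives the robot as it stands.
- The arm moves only by the shell command python3 -m handwheel 'ROWS' [FORCE]. ROWS is JSON, a list that holds one entry, the list of rows, each a list of 7 numbers: the shift along the tool's x, y, z in m, then the turn, a rotation vector about the tool's x, y, z in rad, then the finger opening in m, from 0 to 0.0854. In form: [[[tx, ty, tz, ax, ay, az, claw], ...]]. A call has 1 to 8 rows; each row is the pose to reach, as a shift and turn from the pose commanded when the call began, along the tool's axes at that moment; what a row does not reach only later rows make up. A row lasts 1/8 s, in which the tool goes at most 62.5 mm and 10.7 degrees, less where a joint would pass 70% of its speed; a pose out of reach is approached as far as the arm can. A call with a gripper value outside its range is refused whole. The fingers move at their own pace and stop on an object; FORCE is the grip in N (left out, the last holds). Time passes only in rows, so rows that repeat a pose let the fingers close. It gives the time, the measured TCP pose, the force and the opening at its end, in the units of the state.
- manip.get_obs(): the state, without advancing time (a new reading comes with each control period).
- manip.camera(name): name is "scene" or "top" or "wrist"; returns the picture (480x640x3 uint8, blue, green, red); there is no depth.
- manip.calibration(name): a dict with "fx", "fy", "cx", "cy" (pixels), "view" (4x4, takes a point from world to camera coordinates); the wrist camera has in their place "tool_from_camera" (4x4, takes a point from camera to tool coordinates, whose origin is the TCP and whose axes are the flange's). Camera axes: x right, y up, looking along -z (the intrinsics and any distortion apply to the point x, -y, -z); pixel columns grow to the right and rows downward; lengths in m; the calibration is good to about 2 mm. A picture is of the moment at which its call begins: read the wrist's pose just before it. calibration takes no time and is no camera call.
- manip.hand_in(): hands the job in, once; it reports no verdict.
The state is a dict: "clock": time; "joint_pos": joint angles; "joint_velocities": joint speeds; "tau": joint torques, N m; "position": TCP position; "ee_rot": TCP orientation; "ft_force": force on the tool from outside, world axes, zero at the start; "torque": the same for the moment, N m; "grip_width": opening from 0.0 (shut) to 1.0 (fully open).
Only numpy, scipy, OpenCV 4.12 (cv2) and the standard library are available. Lean on these libraries where they do the work, as an engineer would, in place of code of your own. Each camera call takes 0.05 s, during which the arm holds its last target.

## Working session

There is one attempt and no reset: what is moved stays moved. The work goes in short steps, Python scripts to look and compute and a shell command to move; the robot and the scene stay as the last step left them, time stands still between calls to the robot, and variables do not carry over. Pictures are saved under pics/ and viewed, and the job is handed in when it is done.

```bash
ls; mkdir -p pics; python3 - <<'E'
from workcell import manip
import cv2,numpy as np
print(manip.get_obs(), manip.pinch_z)
for n in ["scene","top","wrist"]:
    im=manip.camera(n); cv2.imwrite(f"pics/{n}0.png",im); 
    c=manip.calibration(n); print(n,c)
E
```

```text
pics
{'clock': 0.0, 'joint_pos': array([-1.35860452,  0.33287916, -0.06474997,  1.46094128,  0.02164031,
        1.34986011, -0.08847706]), 'joint_velocities': array([ 0.00129844,  0.00054755,  0.00045049,  0.00142571, -0.00051537,
       -0.00093229, -0.00061482]), 'tau': array([ 7.14769521e-04, -6.25455379e+01,  4.92985547e-02, -3.91610706e+01,
        1.61029090e-02,  9.96032380e-03, -2.35116340e-05]), 'position': array([0.14530415, 0.60750215, 0.23051152]), 'ee_rot': array([ 1.17076738e-01,  9.93122628e-01, -6.94198244e-04, -3.86770103e-05]), 'ft_force': array([0.51551675, 0.33921667, 0.43127826]), 'torque': array([-0.02773777,  0.01479112, -0.00085773]), 'grip_width': 1.0039373937986775} 0.0187
scene {'fx': 466.02409289813494, 'fy': 466.02409289813494, 'cx': 328.0582585117556, 'cy': 233.6276357770966, 'view': array([[-8.92376136e-01,  4.51291805e-01, -7.33615953e-04,
         4.52156837e-01],
       [-3.82786766e-01, -7.56052495e-01,  5.30903867e-01,
         1.38093498e-01],
       [ 2.39037913e-01,  4.74046760e-01,  8.47431735e-01,
        -1.32824945e+00],
       [ 0.00000000
[... 199 characters left out ...]
0722, -0.99961861, -0.01465385,  0.00763857],
       [ 0.98897623, -0.0252968 ,  0.14589749, -0.50822065],
       [-0.14621255, -0.01107726,  0.98919118, -1.03590548],
       [ 0.        ,  0.        ,  0.        ,  1.        ]])}
wrist {'fx': 432.8239361633663, 'fy': 432.8239361633663, 'cx': 314.9740985728296, 'cy': 245.71750587850886, 'tool_from_camera': array([[-4.06626343e-05,  9.64473321e-01,  2.64180262e-01,
         6.70929919e-02],
       [ 9.99999978e-01, -1.56982421e-05,  2.11231409e-04,
         3.52654388e-04],
       [ 2.07874224e-04,  2.64180265e-01, -9.64473299e-01,
        -1.42607601e-01],
       [ 0.00000000e+00,  0.00000000e+00,  0.00000000e+00,
         1.00000000e+00]])}
```

View pics/scene0.png

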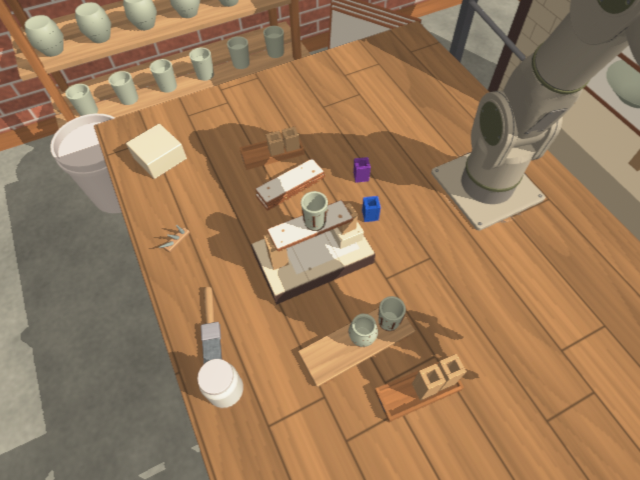

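View pics/top0.png

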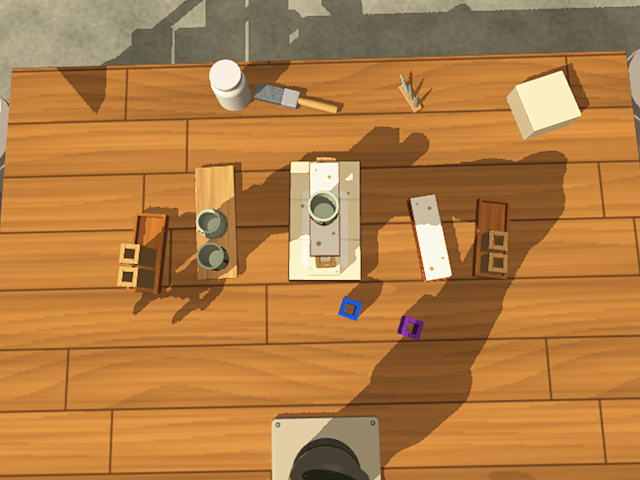

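View pics/wrist0.png

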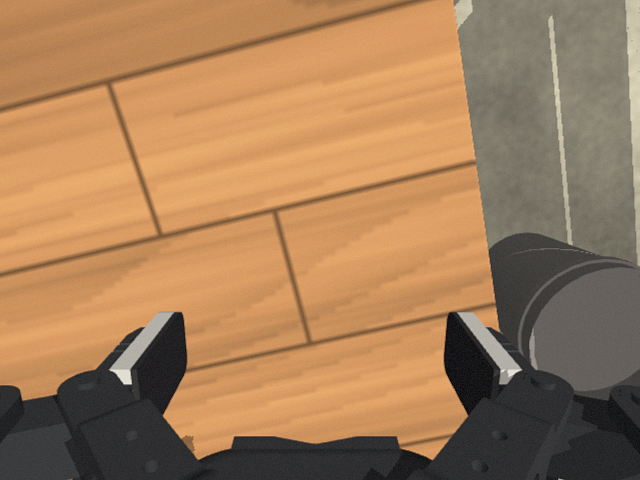

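The scene picture shows the stack, with the tumbler at (315,210), the ware board at (355,345), and trays at (430,385) and (275,148). In the top picture the stack is at (324,220), the board at (215,222), the pile at (430,237), one tray at (150,255) and the other at (492,240). The blue tube is at (350,308) and the purple one at (410,327). Next I'll zoom in on the top view.

```bash
cat > h.py <<'E'
from workcell import manip
import cv2,numpy as np
from scipy.spatial.transform import Rotation as R
def cam(n):
    c=manip.calibration(n)
    K=np.array([[c['fx'],0,c['cx']],[0,c['fy'],c['cy']],[0,0,1]])
    if n=='wrist':
        o=manip.get_obs(); T=np.eye(4);T[:3,:3]=R.from_quat(o['ee_rot']).as_matrix();T[:3,3]=o['position']
        V=np.linalg.inv(T@c['tool_from_camera'])
    else: V=c['view']
    return K,V
def ray(cv,px):
    K,V=cv; u,v=px
    d=np.array([(u-K[0,2])/K[0,0],-(v-K[1,2])/K[1,1],-1.])
    return -V[:3,:3].T@V[:3,3], V[:3,:3].T@d
def onz(cv,px,z):
    o,d=ray(cv,px); return o+d*(z-o[2])/d[2]
def proj(cv,p):
    K,V=cv; q=V[:3,:3]@np.asarray(p)+V[:3,3]
    return np.array([K[0,0]*q[0]/-q[2]+K[0,2], K[1,1]*-q[1]/-q[2]+K[1,2]])
def tri(a,pa,b,pb):
    o1,d1=ray(a,pa);o2,d2=ray(b,pb);d1/=np.linalg.norm(d1);d2/=np.linalg.norm(d2)
    s=np.linalg.lstsq(np.c_[d1,-d2],o2-o1,rcond=None)[0]
    p,q=o1+s[0]*d1,o2+s[1]*d2
    return (p+q)/2,np.linalg.norm(p-q)
E
python3 - <<'E'
import cv2
im=cv2.imread('pics/top0.png')
cv2.imwrite('pics/topL.png',cv2.resize(im[150:305,100:270],None,fx=4,fy=4,interpolation=cv2.INTER_CUBIC)[:600])
cv2.imwrite('pics/topR.png',cv2.resize(im[180:300,390:530],None,fx=5,fy=5,interpolation=cv2.INTER_CUBIC))
cv2.imwrite('pics/topM.png',cv2.resize(im[150:295,270:380],None,fx=4,fy=4,interpolation=cv2.INTER_CUBIC))
E
```

```text
(no output)
```

View pics/topL.png

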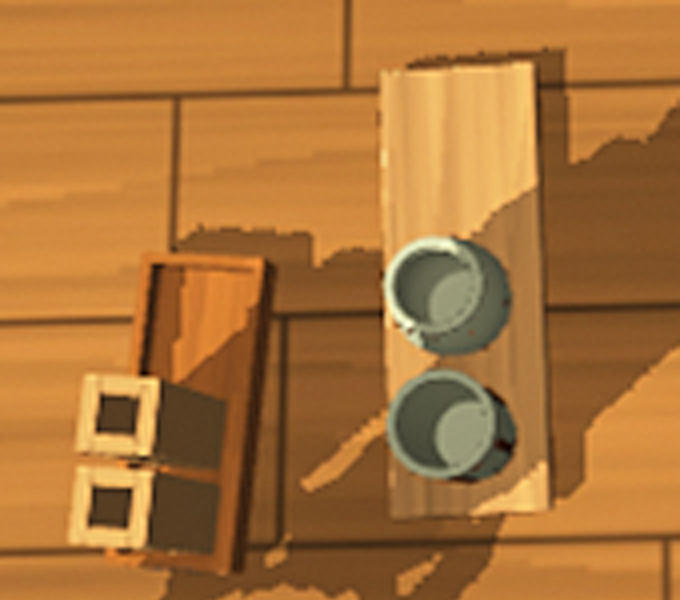

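View pics/topR.png

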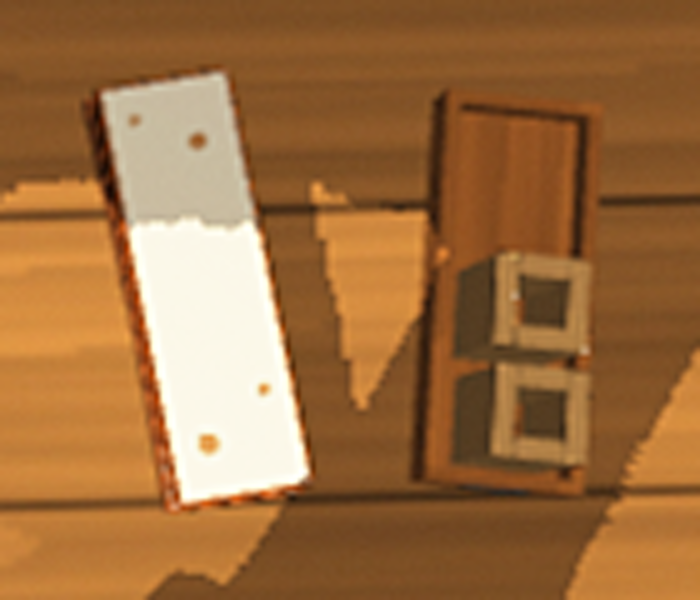

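View pics/topM.png

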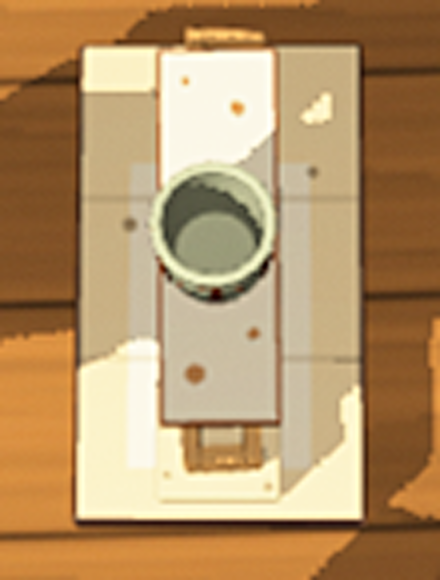

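```bash
python3 - <<'E'
from h import *
np.set_printoptions(precision=4,suppress=True)
c=cam('top')
def q(name,pts,s,off,z):
    w=[onz(c,np.array(p)/s+off,z)[:2] for p in pts]; w=np.array(w)
    print(name,w.tolist() and w.round(4).tolist(),'mean',w.mean(0))
    for i in range(len(w)-1):
        d=w[i+1]-w[i]; print('  len %.3f ang %.3f'%(np.hypot(*d),np.arctan2(d[1],d[0])))
q('board',[(381,70),(535,62),(550,508),(390,518)],4,(100,150),.018)
q('tallTray',[(142,252),(273,260),(240,572)],4,(100,150),.024)
q('pile',[(100,92),(226,72),(310,480),(175,505)],5,(390,180),.036)
q('shortTray',[(440,92),(602,105),(585,495),(418,482)],5,(390,180),.024)
q('shelf',[(159,50),(274,50),(280,423),(162,420)],4,(270,150),.162)
q('tumbler',[(150,225),(277,225),(214,163),(214,288)],4,(270,150),.242)
q('tallposttop',[(185,27),(264,30)],4,(270,150),.150)
q('shortposttop',[(184,425),(262,425),(260,468),(182,468)],4,(270,150),.150)
q('bulb rim',[(385,287),(485,287),(435,238),(435,335)],4,(100,150),.096)
E
```

```text
board [[0.6775, 0.2884], [0.6798, 0.1988], [0.4211, 0.1894], [0.4177, 0.2794]] mean [0.549 0.239]
  len 0.090 ang -1.545
  len 0.259 ang -3.105
  len 0.090 ang 1.609
tallTray [[0.5722, 0.422], [0.5656, 0.3468], [0.3893, 0.3611]] mean [0.509  0.3766]
  len 0.075 ang -1.659
  len 0.177 ang 3.061
pile [[0.5869, -0.2023], [0.5945, -0.2593], [0.4106, -0.2855], [0.4012, -0.2259]] mean [ 0.4983 -0.2432]
  len 0.057 ang -1.437
  len 0.186 ang -3.000
  len 0.060 ang 1.729
shortTray [[0.5854, -0.3582], [0.5775, -0.4308], [0.4018, -0.4092], [0.4093, -0.3361]] mean [ 0.4935 -0.3836]
  len 0.073 ang -1.680
  len 0.177 ang 3.020
  len 0.074 ang 1.468
shelf [[0.638, 0.0169], [0.6364, -0.0408], [0.4483, -0.0384], [0.4512, 0.0191]] mean [ 0.5435 -0.0108]
  len 0.058 ang -1.599
  len 0.188 ang 3.129
  len 0.058 ang 1.520
tumbler [[0.5316, 0.0197], [0.5301, -0.0378], [0.5597, -0.0099], [0.5019, -0.0086]] mean [ 0.5308 -0.0091]
  len 0.058 ang -1.597
  len 0.041 ang 0.756
  len 0.058 ang 3.118
tallposttop [[0.6534, 0.0039], [0.6507, -0.0363]] mean [ 0.6521 -0.0162]
  len 0.040 ang -1.638
shortposttop [[0.4497, 0.0087], [0.4488, -0.0298], [0.4275, -0.0282], [0.4285, 0.0102]] mean [ 0.4386 -0.0098]
  len 0.039 ang -1.596
  len 0.021 ang 3.068
  len 0.038 ang 1.546
bulb rim [[0.5351, 0.2625], [0.5337, 0.2093], [0.5609, 0.2362], [0.5087, 0.2356]] mean [0.5346 0.2359]
  len 0.053 ang -1.597
  len 0.038 ang 0.780
  len 0.052 ang -3.130
```

Candidates in the top picture:
- **Tumbler:** (323,208) on the stack, (212,257) on the board's −x end and the bulb cup at (210,223). I choose (323,208), because the topM crop shows it standing on the strip shelf.
- **Shelf:** the stack strip at (324,210) and the pile at (430,237). I choose the stack strip.
- **Posts:** far and near ends of the stack at (325,158) and (325,262), with tray posts, blue and purple tubes as look-alikes. I choose the two under the shelf.
- **Trays:** tall posts in the left one (150,255), short posts in the right one (492,240).

```bash
cat > go.py <<'E'
# prints the shift/turn for target x y z yaw (yaw of tool y axis from world +y), from the measured pose
import sys
from h import *
def rel(x,y,z,yaw):
    o=manip.get_obs(); Rc=R.from_quat(o['ee_rot'])
    c,s=np.cos(yaw),np.sin(yaw)
    Rt=R.from_matrix(np.array([[-c,-s,0],[-s,c,0],[0,0,-1.]]).T.T)
    sh=Rc.as_matrix().T@(np.array([x,y,z])-o['position'])
    rv=(Rc.inv()*Rt).as_rotvec()
    print('t',round(o['clock'],2),'pos',o['position'].round(4),'shift',sh.round(4),'turn',rv.round(4),'w',round(o['grip_width'],3),'F',o['ft_force'].round(1))
if __name__=='__main__': rel(*map(float,sys.argv[1:5]))
E
python3 go.py .531 -.009 .33 0
```

```text
t 0.15 pos [0.1453 0.6076 0.2307] shift [-0.5185 -0.5101 -0.0987] turn [-1.100e-03 -1.000e-04 -2.347e-01] w 1.0 F [ 0.  -1.1  0. ]
```

```bash
python3 -m handwheel '[[[0,0,-0.06,0,0,0,0.085],[-0.045,-0.045,-0.1,0,0,-0.12,0.085],[-0.09,-0.089,-0.1,0,0,-0.235,0.085],[-0.135,-0.133,-0.1,0,0,-0.235,0.085],[-0.18,-0.177,-0.1,0,0,-0.235,0.085],[-0.225,-0.221,-0.1,0,0,-0.235,0.085],[-0.27,-0.265,-0.1,0,0,-0.235,0.085],[-0.315,-0.31,-0.1,0,0,-0.235,0.085]]]' 50; python3 go.py .531 -.009 .33 0
```

```text
clock: 1.15
position: [0.3728, 0.2432, 0.3313]
ee_rot: [-0.0, 1.0, 0.0, 0.0]
ft_force: [1.2, 0.2, 0.2]
grip_width: 0.994
t 1.15 pos [0.3728 0.2432 0.3313] shift [-0.1581 -0.2523  0.0012] turn [0.0004 0.     0.0002] w 0.994 F [1.2 0.2 0.2]
```

```bash
python3 -m handwheel '[[[-0.03,-0.05,0,0,0,0,0.085],[-0.06,-0.1,0,0,0,0,0.085],[-0.09,-0.15,0,0,0,0,0.085],[-0.12,-0.2,0,0,0,0,0.085],[-0.145,-0.235,0,0,0,0,0.085],[-0.155,-0.25,0,0,0,0,0.085],[-0.155,-0.25,0,0,0,0,0.085]]]'; python3 go.py .531 -.009 .192 0
python3 - <<'E'
from h import *
c=cam('wrist'); im=manip.camera('wrist'); cv2.imwrite('pics/w1.png',im)
cv2.imwrite('pics/s1.png',manip.camera('scene'))
print(proj(c,[.531,-.009,.242]),proj(c,[.5435,-.0108,.162]))
E
```

```text
clock: 2.02
position: [0.5273, -0.0059, 0.3309]
ee_rot: [0.001, 1.0, -0.0, -0.0]
ft_force: [-0.9, -0.1, 0.0]
grip_width: 0.992
t 2.02 pos [ 0.5273 -0.0059  0.3309] shift [-0.0038 -0.003   0.1389] turn [-0.0008 -0.0007 -0.0024] w 0.992 F [-0.9 -0.1  0. ]
[308.89074115 258.48201355] [308.14845643 243.19769468]
```

View pics/w1.png

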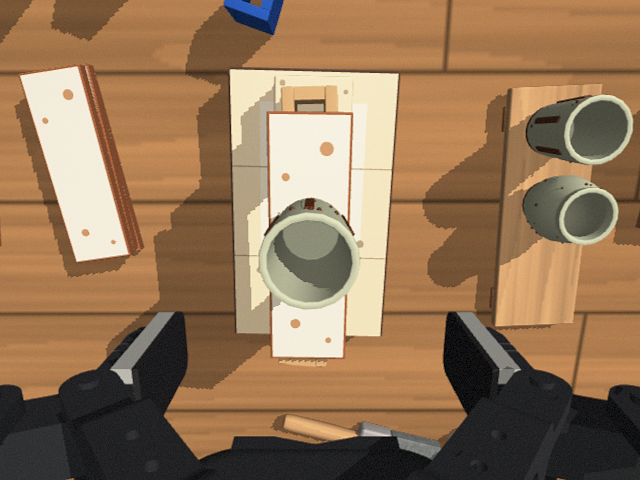

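The wrist picture agrees: the rim is centred at about (309.5,260), against a predicted (309,258). I'll descend and grip.

```bash
python3 -m handwheel '[[[-0.004,-0.003,0.03,0,0,0,0.085],[-0.004,-0.003,0.065,0,0,0,0.085],[-0.004,-0.003,0.1,0,0,0,0.085],[-0.004,-0.003,0.125,0,0,0,0.085],[-0.004,-0.003,0.139,0,0,0,0.085],[-0.004,-0.003,0.139,0,0,0,0.07],[-0.004,-0.003,0.139,0,0,0,0.05],[-0.004,-0.003,0.139,0,0,0,0.04]]]' 40
python3 -m handwheel '[[[0,0,0,0,0,0,0.03],[0,0,0,0,0,0,0.03],[0,0,-0.01,0,0,0,0.03],[0,0,-0.03,0,0,0,0.03],[0,0,-0.05,0,0,0,0.03]]]' 40
python3 go.py .627 .242 .3 0.036
python3 - <<'E'
from h import *
im=manip.camera('wrist'); cv2.imwrite('pics/w2.png',im)
E
```

```text
clock: 3.12
position: [0.5318, -0.0077, 0.1936]
ee_rot: [-0.0, 1.0, 0.0, 0.001]
ft_force: [-0.4, -0.4, 5.1]
grip_width: 0.647
clock: 3.75
position: [0.531, -0.0077, 0.2432]
ee_rot: [-0.0, 1.0, 0.0, -0.0]
ft_force: [0.1, 0.3, -1.9]
grip_width: 0.648
t 3.75 pos [ 0.531  -0.0077  0.2432] shift [-0.096   0.2497 -0.0567] turn [ 0.0001 -0.0002 -0.0359] w 0.648 F [ 0.1  0.3 -1.9]
```

View pics/w2.png

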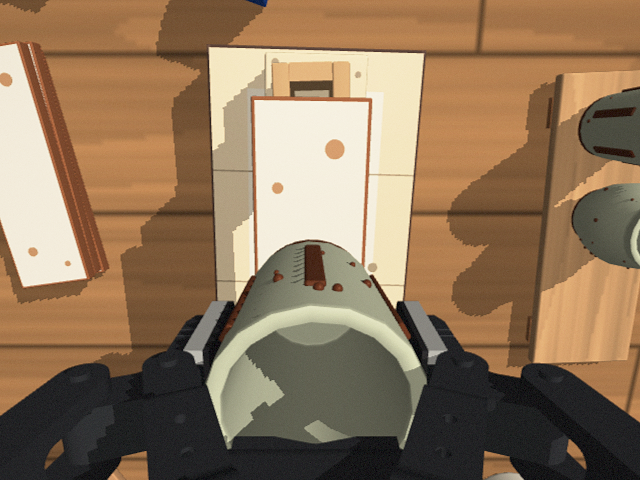

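The tumbler is held at an opening of about 55 mm, and its foot is 31.6 mm below the TCP. I'll carry it to the board.

```bash
python3 -m handwheel '[[[-0.012,0.03,0,0,0,-0.01,0.03],[-0.03,0.075,0,0,0,-0.036,0.03],[-0.048,0.12,0,0,0,-0.036,0.03],[-0.066,0.165,0,0,0,-0.036,0.03],[-0.083,0.21,0,0,0,-0.036,0.03],[-0.092,0.238,0,0,0,-0.036,0.03],[-0.096,0.249,0,0,0,-0.036,0.03],[-0.096,0.249,0,0,0,-0.036,0.03]]]'
python3 go.py .627 .242 .055 0.036
python3 - <<'E'
from h import *
im=manip.camera('top'); cv2.imwrite('pics/t3.png',cv2.resize(im[130:305,100:330],None,fx=3,fy=3))
im=manip.camera('wrist'); cv2.imwrite('pics/w3.png',im)
c=cam('wrist'); print(proj(c,[.6775,.288,.018]),proj(c,[.6798,.1988,.018]))
E
```

```text
clock: 4.8
position: [0.6269, 0.2416, 0.2415]
ee_rot: [-0.018, 1.0, -0.0, -0.0]
ft_force: [0.2, 0.1, -2.1]
grip_width: 0.647
t 4.8 pos [0.6269 0.2416 0.2415] shift [-0.0003  0.0005  0.1865] turn [-0.0007 -0.001   0.0009] w 0.647 F [ 0.2  0.1 -2.1]
[367.01216765 265.77098836] [266.75338084 264.91354463]
```

View pics/t3.png

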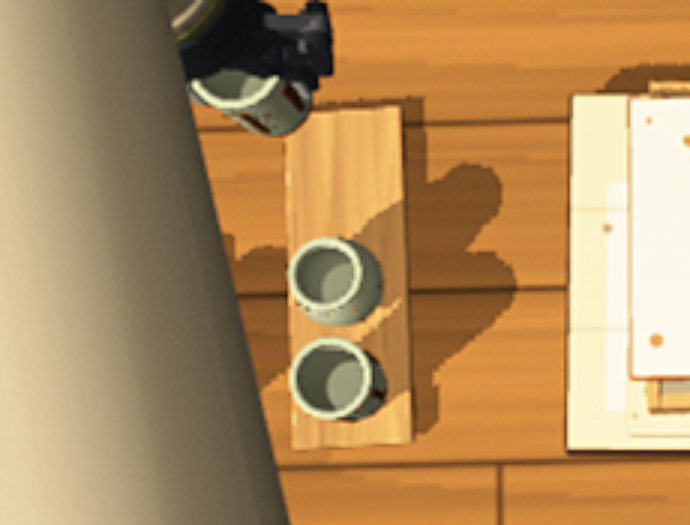

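View pics/w3.png

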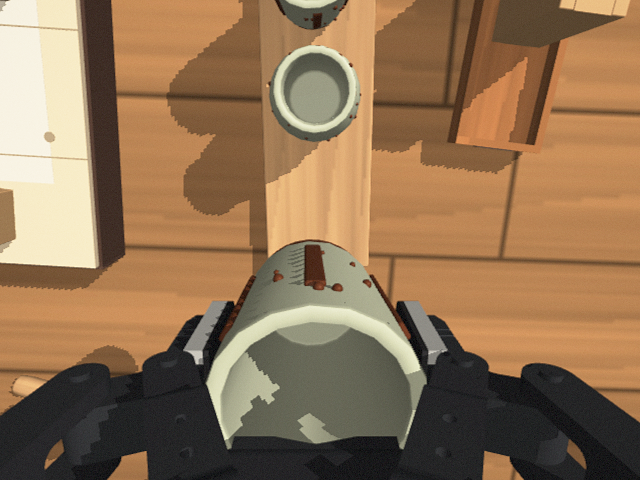

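The board's free end appears at row 265 and its edges at columns 266 to 370, which matches the prediction. I'll lower the tumbler.

```bash
python3 -m handwheel '[[[0,0,0.03,0,0,0,0.03],[0,0,0.07,0,0,0,0.03],[0,0,0.11,0,0,0,0.03],[0,0,0.145,0,0,0,0.03],[0,0,0.17,0,0,0,0.03],[0,0,0.182,0,0,0,0.03],[0,0,0.186,0,0,0,0.03],[0,0,0.186,0,0,0,0.03]]]'
python3 -m handwheel '[[[0,0,0.003,0,0,0,0.03],[0,0,0.005,0,0,0,0.03],[0,0,0.005,0,0,0,0.03]]]'
python3 go.py .627 .242 .05 0.036
```

```text
clock: 5.9
position: [0.6276, 0.2412, 0.0573]
ee_rot: [-0.018, 1.0, 0.0, 0.001]
ft_force: [0.3, 0.5, -1.3]
grip_width: 0.648
clock: 6.28
position: [0.6271, 0.2414, 0.0513]
ee_rot: [-0.018, 1.0, 0.0, -0.0]
ft_force: [-0.5, -0.5, -0.9]
grip_width: 0.648
t 6.28 pos [0.6271 0.2414 0.0513] shift [0.0001 0.0006 0.0013] turn [ 0.0001 -0.      0.0003] w 0.648 F [-0.5 -0.5 -0.9]
```

```bash
python3 -m handwheel '[[[0,0,0.001,0,0,0,0.03],[0,0,0.002,0,0,0,0.03],[0,0,0.002,0,0,0,0.03]]]'
python3 go.py .627 .242 .05 0.036
```

```text
clock: 6.65
position: [0.6274, 0.2413, 0.0498]
ee_rot: [-0.018, 1.0, 0.0, 0.0]
ft_force: [-0.2, 0.0, 3.7]
grip_width: 0.652
t 6.65 pos [0.6274 0.2413 0.0498] shift [ 0.0004  0.0007 -0.0002] turn [0.0003 0.0006 0.    ] w 0.652 F [-0.2  0.   3.7]
```

Contact felt (+4 to 5 N). I'll release slowly, then rise.

```bash
python3 -m handwheel '[[[0,0,0,0,0,0,0.06],[0,0,0,0,0,0,0.07],[0,0,0,0,0,0,0.085],[0,0,0,0,0,0,0.085],[0,0,-0.02,0,0,0,0.085],[0,0,-0.06,0,0,0,0.085],[0,0,-0.12,0,0,0,0.085],[0,0,-0.18,0,0,0,0.085]]]'
python3 - <<'E'
from h import *
c=cam('wrist')
im=manip.camera('wrist'); cv2.imwrite('pics/w4.png',im)
print(proj(c,[.627,.241,.098]),proj(c,[.627,.241,.018]))
E
python3 go.py .48 -.01 .26 -.012
```

```text
clock: 7.65
position: [0.627, 0.2411, 0.2328]
ee_rot: [-0.018, 1.0, 0.0, 0.001]
ft_force: [1.4, 0.6, 0.3]
grip_width: 0.995
[314.26165897 232.33812007] [314.40151295 209.84301391]
t 7.7 pos [0.6298 0.2417 0.2423] shift [ 0.1585 -0.2461 -0.0208] turn [0.0054 0.0114 0.0478] w 1.0 F [ 1.4 -0.7  6.9]
```

View pics/w4.png

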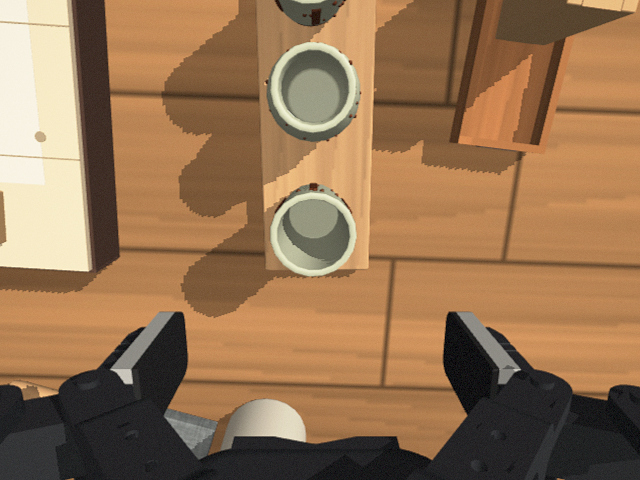

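The tumbler stands on the free end with its rim at (314,233), as predicted. Next I'll go above the shelf.

```bash
python3 -m handwheel '[[[0.015,-0.045,-0.03,0,0,0.02,0.085],[0.03,-0.09,-0.05,0,0,0.04,0.085],[0.045,-0.135,-0.05,0,0,0.048,0.085],[0.06,-0.18,-0.05,0,0,0.048,0.085],[0.075,-0.22,-0.05,0,0,0.048,0.085],[0.08,-0.24,-0.05,0,0,0.048,0.085],[0.095,-0.248,-0.05,0,0,0.048,0.085],[0.095,-0.248,-0.05,0,0,0.048,0.085]]]'
python3 - <<'E'
from h import *
c=cam('wrist')
im=manip.camera('wrist'); cv2.imwrite('pics/w5.png',im)
for p in [[.638,.0169,.162],[.6364,-.0408,.162],[.4483,-.0384,.162],[.4512,.0191,.162]]:print(proj(c,p))
E
python3 go.py .5435 -.011 .146 -.012
```

```text
clock: 8.7
position: [0.5411, -0.0099, 0.2801]
ee_rot: [0.006, 1.0, 0.001, 0.001]
ft_force: [-0.1, -0.2, -0.0]
grip_width: 0.995
[355.42590305 376.02567379]
[270.61653907 374.89779231]
[261.76507303  80.20426641]
[363.46650378  84.35125934]
t 8.75 pos [ 0.5415 -0.0092  0.2799] shift [-0.0019 -0.002   0.1339] turn [0.001 0.001 0.001] w 0.991 F [ 0.1  0.  -0.2]
```

View pics/w5.png

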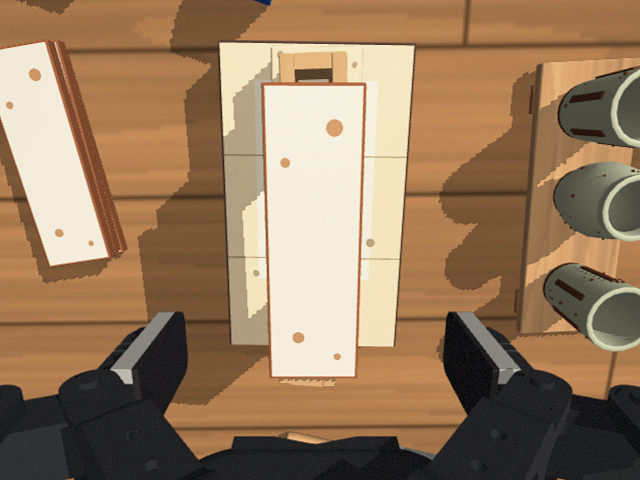

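```bash
python3 - <<'E'
from h import *
np.set_printoptions(precision=4,suppress=True)
c=cam('wrist'); w=np.array([onz(c,p,.162)[:2] for p in [(262,83),(366,84),(356,377),(271,377)]])
print(w, w.mean(0), [np.arctan2(*(w[b]-w[a])[::-1]) for a,b in [(0,3),(1,2)]])
w=np.array([onz(c,p,.036)[:2] for p in [(46,40),(108,258),(49,266)]]); print(w)
im=cv2.imread('pics/w5.png'); cv2.imwrite('pics/w5c.png',cv2.resize(im[30:130,230:400],None,fx=4,fy=4))
E
```

```text
[[ 0.4502 -0.0376]
 [ 0.4514  0.0212]
 [ 0.639   0.0182]
 [ 0.6383 -0.0397]] [ 0.5447 -0.0095] [np.float64(-0.010884375945294313), np.float64(-0.0160521028389634)]
[[ 0.4035 -0.2273]
 [ 0.5903 -0.2022]
 [ 0.5975 -0.2586]]
```

View pics/w5c.png

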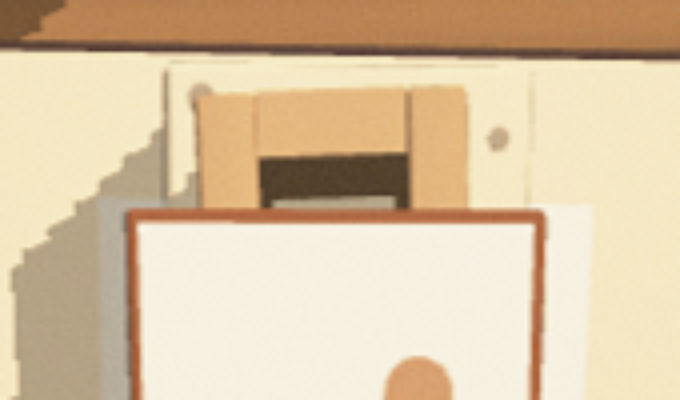

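```bash
python3 -m handwheel '[[[-0.0024,-0.001,0.04,0.001,0.001,0.001,0.085],[-0.0024,-0.001,0.08,0.001,0.001,0.001,0.085],[-0.0024,-0.001,0.11,0.001,0.001,0.001,0.085],[-0.0024,-0.001,0.128,0.001,0.001,0.001,0.085],[-0.0024,-0.001,0.135,0.001,0.001,0.001,0.085],[-0.0024,-0.001,0.135,0.001,0.001,0.001,0.085]]]'
python3 - <<'E'
from h import *
cv2.imwrite('pics/w6.png',manip.camera('wrist'))
cv2.imwrite('pics/s6.png',cv2.resize(manip.camera('scene')[150:320,220:400],None,fx=3.4,fy=3.4))
E
python3 go.py .544 -.01 .145 -.013
```

```text
clock: 9.5
position: [0.544, -0.0107, 0.1447]
ee_rot: [0.006, 1.0, -0.0, -0.0]
ft_force: [-0.2, -0.9, 0.6]
grip_width: 0.993
t 9.6 pos [ 0.5443 -0.0109  0.1453] shift [0.0003 0.0009 0.0003] turn [-0.0006  0.0006  0.0003] w 0.998 F [ 0.1 -0.2  0.3]
```

View pics/w6.png

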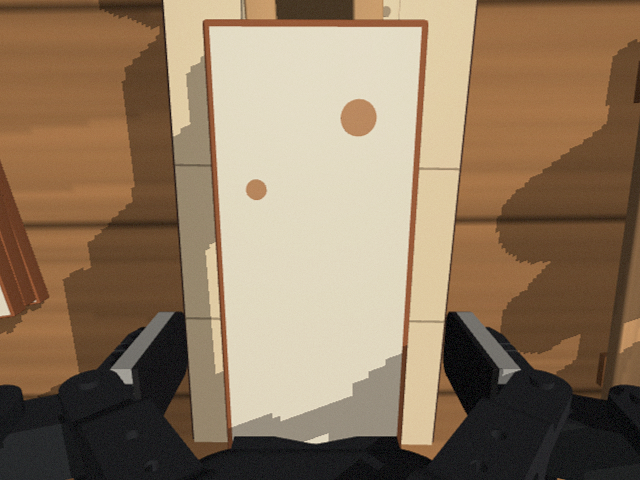

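View pics/s6.png

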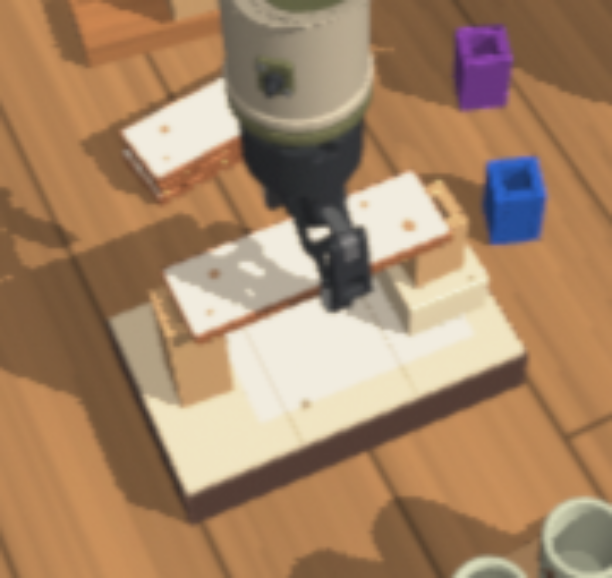

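The jaws straddle the shelf, with pad edges at columns 185 and 446 and shelf edges at 231 and 399. I'll close.

```bash
python3 -m handwheel '[[[0,0,0,0,0,0,0.07],[0,0,0,0,0,0,0.05],[0,0,0,0,0,0,0.04],[0,0,0,0,0,0,0.04],[0,0,0,0,0,0,0.04]]]' 70
python3 - <<'E'
from h import *
cv2.imwrite('pics/w7.png',manip.camera('wrist'))
cv2.imwrite('pics/s7.png',cv2.resize(manip.camera('scene')[150:320,220:400],None,fx=3.4,fy=3.4))
E
python3 go.py .544 -.01 .145 -.013
```

```text
clock: 10.22
position: [0.5444, -0.011, 0.1454]
ee_rot: [0.006, 1.0, -0.0, 0.001]
ft_force: [-1.0, 0.4, 6.3]
grip_width: 0.677
t 10.32 pos [ 0.5444 -0.011   0.1455] shift [0.0004 0.0009 0.0004] turn [-0.0003  0.0011  0.0001] w 0.681 F [0.5 0.  5.4]
```

View pics/s7.png

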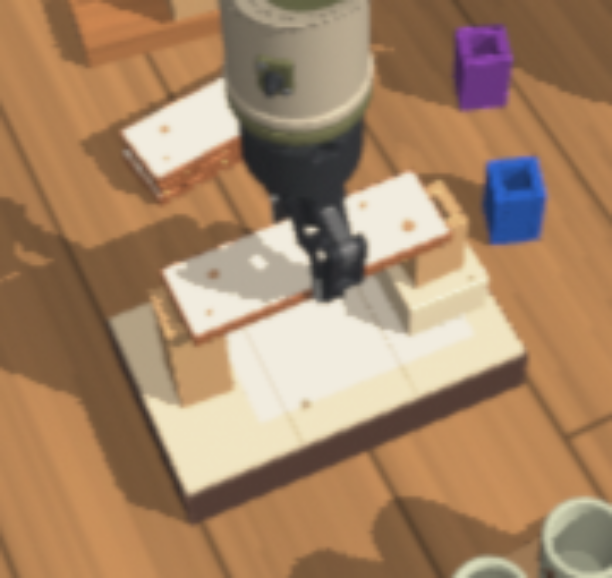

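View pics/w7.png

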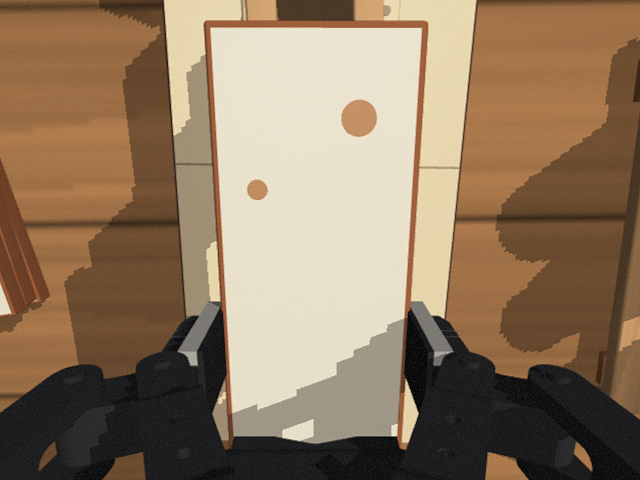

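```bash
python3 -m handwheel '[[[0,0,-0.004,0,0,0,0.04],[0,0,-0.01,0,0,0,0.04],[0,0,-0.02,0,0,0,0.04],[0,0,-0.04,0,0,0,0.04],[0,0,-0.06,0,0,0,0.04],[0,0,-0.08,0,0,0,0.04],[0,0,-0.08,0,0,0,0.04]]]'
python3 - <<'E'
from h import *
c=cam('wrist'); np.set_printoptions(precision=4,suppress=True)
cv2.imwrite('pics/w8.png',manip.camera('wrist'))
cv2.imwrite('pics/s8.png',cv2.resize(manip.camera('scene')[100:320,180:400],None,fx=2.7,fy=2.7))
E
python3 go.py .498 -.244 .2 .135
```

```text
clock: 11.2
position: [0.5445, -0.0109, 0.2259]
ee_rot: [0.006, 1.0, -0.0, 0.001]
ft_force: [-1.1, 0.7, -2.6]
grip_width: 0.682
t 11.3 pos [ 0.5434 -0.0109  0.2239] shift [ 0.0424 -0.2337  0.0241] turn [-0.0007 -0.0014 -0.1477] w 0.68 F [-0.2  0.3 -2.3]
```

View pics/s8.png

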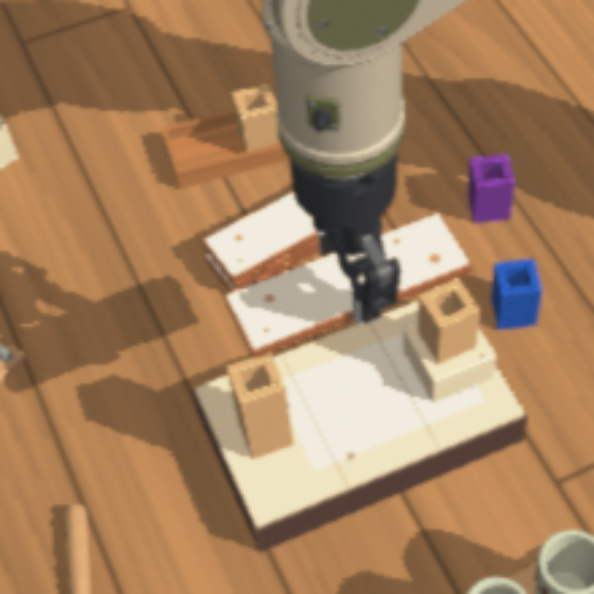

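View pics/w8.png

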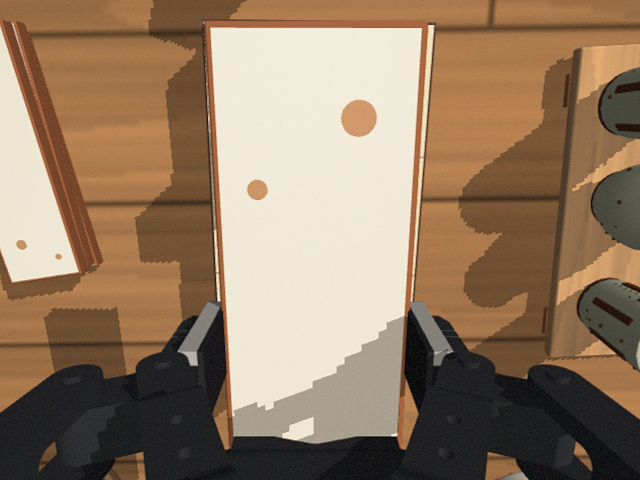

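The shelf is level in the grip and both posts are still standing. I'll carry it to the pile.

```bash
python3 -m handwheel '[[[0.006,-0.03,0,0,0,-0.02,0.04],[0.014,-0.075,0,0,0,-0.06,0.04],[0.023,-0.12,0,0,0,-0.1,0.04],[0.031,-0.165,0,0,0,-0.13,0.04],[0.038,-0.205,0.01,0,0,-0.148,0.04],[0.041,-0.226,0.02,0,0,-0.148,0.04],[0.042,-0.233,0.04,0,0,-0.148,0.04],[0.042,-0.233,0.06,0,0,-0.148,0.04]]]'
python3 go.py .4995 -.243 .07 .135
```

```text
clock: 12.3
position: [0.4977, -0.2441, 0.163]
ee_rot: [-0.067, 0.998, -0.0, -0.001]
ft_force: [0.0, 0.5, -3.3]
grip_width: 0.68
t 12.3 pos [ 0.4977 -0.2441  0.163 ] shift [-0.0022  0.0009  0.0929] turn [-0.0007 -0.0026 -0.0014] w 0.68 F [ 0.   0.5 -3.3]
```

```bash
python3 -m handwheel '[[[-0.002,0.001,0.03,0,-0.001,0,0.04],[-0.002,0.001,0.06,0,-0.001,0,0.04],[-0.002,0.001,0.08,0,-0.001,0,0.04],[-0.002,0.001,0.092,0,-0.001,0,0.04],[-0.002,0.001,0.092,0,-0.001,0,0.04]]]'
python3 - <<'E'
from h import *
cv2.imwrite('pics/w9.png',manip.camera('wrist'))
cv2.imwrite('pics/s9.png',cv2.resize(manip.camera('scene')[120:240,200:380],None,fx=4.4,fy=4.4))
cv2.imwrite('pics/t9.png',cv2.resize(manip.camera('top')[170:300,360:530],None,fx=4.4,fy=4.4))
E
python3 go.py .4995 -.243 .04 .135
```

```text
clock: 12.92
position: [0.4997, -0.242, 0.0717]
ee_rot: [-0.068, 0.998, -0.0, -0.001]
ft_force: [-0.3, 0.1, -2.9]
grip_width: 0.682
t 13.07 pos [ 0.5008 -0.2425  0.0733] shift [ 0.0014 -0.0003  0.0333] turn [-0.0012  0.0009  0.0001] w 0.68 F [-0.1  0.5 -2.6]
```

View pics/s9.png

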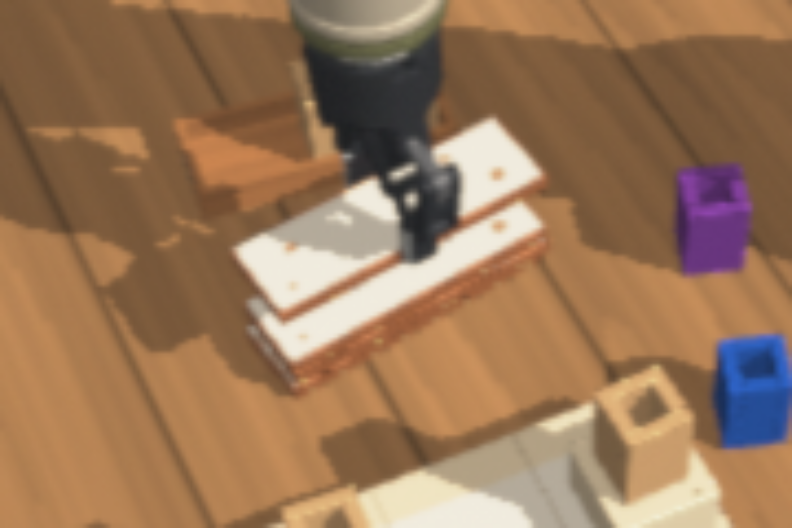

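View pics/t9.png

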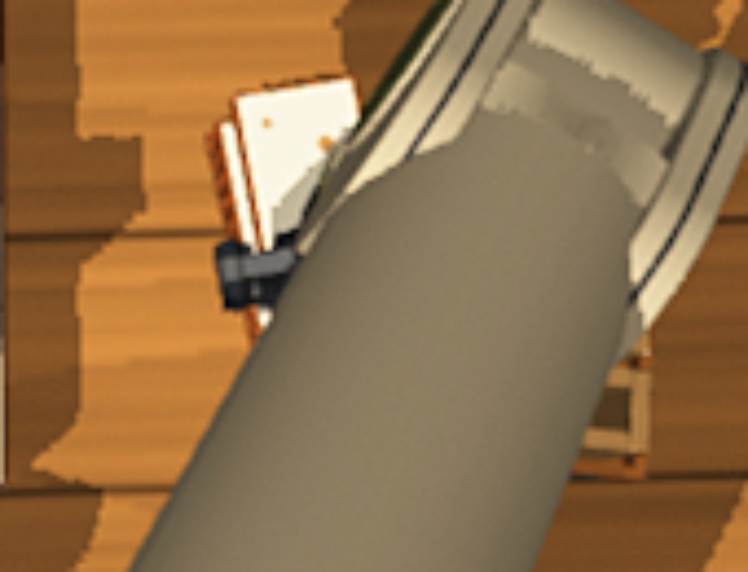

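View pics/w9.png

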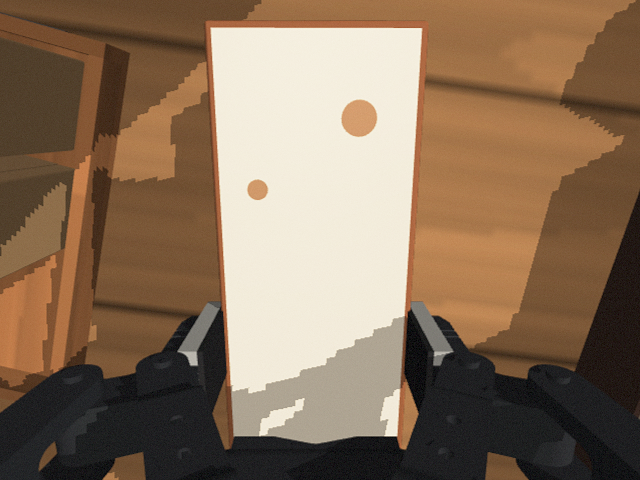

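```bash
python3 - <<'E'
from h import *
c=cam('scene')
for p,z in [((285,312),.090),((297,360),.036),((546,178),.090),((546,236),.036),((236,250),.09),((248,302),.036)]:
    print(onz(c,np.array(p)/4.4+(200,120),z).round(4))
E
```

```text
[ 0.5895 -0.1988  0.09  ]
[ 0.5868 -0.2023  0.036 ]
[ 0.4066 -0.2216  0.09  ]
[ 0.4076 -0.2206  0.036 ]
[ 0.5977 -0.2551  0.09  ]
[ 0.5967 -0.2573  0.036 ]
```

Shelf and pile corners agree within about 3 mm. I'll lower it.

```bash
python3 -m handwheel '[[[0.001,-0.001,0.01,0,0,0,0.04],[0.001,-0.001,0.02,0,0,0,0.04],[0.001,-0.001,0.029,0,0,0,0.04],[0.001,-0.001,0.033,0,0,0,0.04],[0.001,-0.001,0.036,0,0,0,0.04],[0.001,-0.001,0.036,0,0,0,0.04]]]'
python3 go.py .4995 -.243 .0314 .135
```

```text
clock: 13.82
position: [0.4995, -0.2434, 0.0364]
ee_rot: [-0.068, 0.998, -0.0, -0.0]
ft_force: [0.0, -0.1, -2.3]
grip_width: 0.685
t 13.82 pos [ 0.4995 -0.2434  0.0364] shift [-0.0001  0.0004  0.005 ] turn [-0.0008 -0.0003  0.0002] w 0.685 F [ 0.  -0.1 -2.3]
```

```bash
python3 -m handwheel '[[[0,0,0.002,0,0,0,0.04],[0,0,0.004,0,0,0,0.04],[0,0,0.004,0,0,0,0.04]]]'
python3 -m handwheel '[[[0,0,0.001,0,0,0,0.04],[0,0,0.002,0,0,0,0.04],[0,0,0.002,0,0,0,0.04]]]'
python3 go.py .4995 -.243 .0314 .135
```

```text
clock: 14.2
position: [0.4994, -0.2433, 0.0324]
ee_rot: [-0.068, 0.998, -0.0, -0.0]
ft_force: [0.1, 0.7, -2.6]
grip_width: 0.679
clock: 14.58
position: [0.4997, -0.2435, 0.0315]
ee_rot: [-0.067, 0.998, -0.0, 0.0]
ft_force: [-4.6, 3.3, 9.9]
grip_width: 0.679
t 14.57 pos [ 0.4997 -0.2435  0.0315] shift [0.0001 0.0005 0.0001] turn [-0.0003  0.0005  0.0001] w 0.679 F [-4.6  3.3  9.9]
```

```bash
python3 -m handwheel '[[[0,0,0,0,0,0,0.064],[0,0,0,0,0,0,0.072],[0,0,0,0,0,0,0.085],[0,0,0,0,0,0,0.085],[0,0,-0.02,0,0,0,0.085],[0,0,-0.07,0,0,0,0.085],[0,0,-0.13,0,0,0,0.085],[0,0,-0.19,0,0,0,0.085]]]'
python3 -m handwheel '[[[0,0,-0.06,0,0,-0.0,0.085],[0,0,-0.06,0,0,0,0.085]]]'
python3 - <<'E'
from h import *
c=cam('wrist')
im=manip.camera('wrist'); cv2.imwrite('pics/w10.png',im)
cv2.imwrite('pics/s10.png',cv2.resize(manip.camera('scene')[110:270,220:400],None,fx=3.7,fy=3.7))
E
python3 go.py .53 -.015 .25 0
```

```text
clock: 15.58
position: [0.499, -0.2436, 0.2238]
ee_rot: [-0.067, 0.998, -0.001, 0.0]
ft_force: [1.8, 0.4, -0.2]
grip_width: 0.997
clock: 15.82
position: [0.5008, -0.2447, 0.2865]
ee_rot: [-0.067, 0.998, -0.002, 0.004]
ft_force: [0.2, 0.3, -1.6]
grip_width: 0.994
t 15.93 pos [ 0.4994 -0.2434  0.2817] shift [-0.061   0.2223  0.0316] turn [-0.0008  0.0017  0.1348] w 0.997 F [-0.   0.4 -1.5]
```

View pics/w10.png

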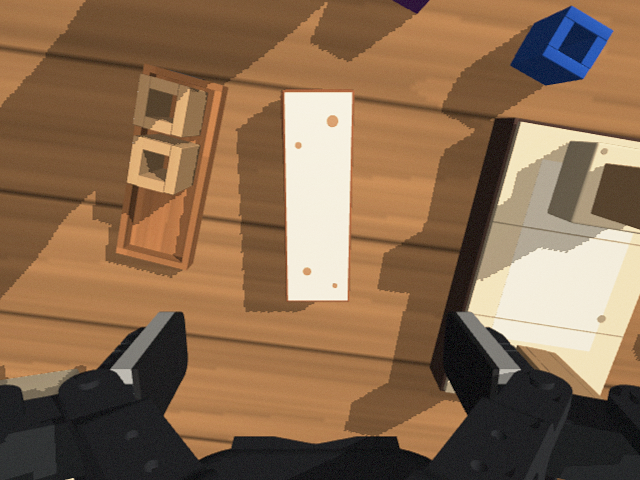

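View pics/s10.png

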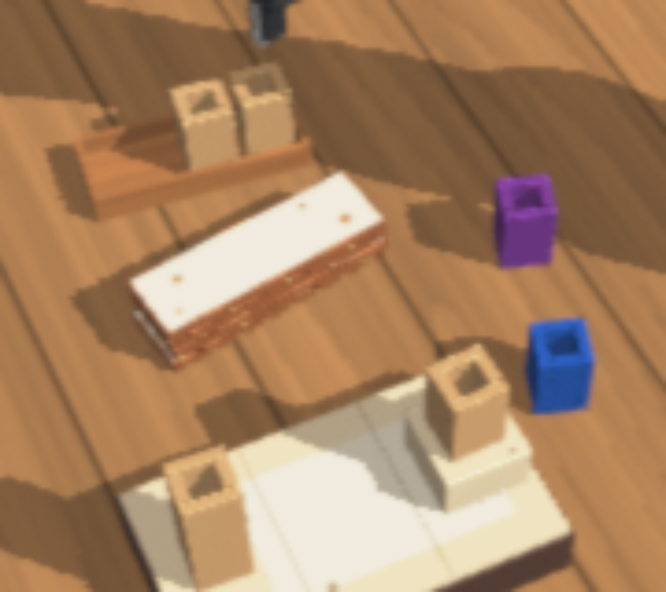

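The shelf lies squarely on the pile. Next I'll measure the posts from above with the wrist camera.

```bash
python3 -m handwheel '[[[-0.01,0.035,0,0,0,0.02,0.085],[-0.02,0.08,0,0,0,0.06,0.085],[-0.035,0.125,0,0,0,0.1,0.085],[-0.045,0.165,-0.01,0,0,0.135,0.085],[-0.055,0.2,-0.02,0,0,0.135,0.085],[-0.061,0.222,-0.03,0,0,0.135,0.085],[-0.061,0.222,-0.03,0,0,0.135,0.085],[-0.061,0.222,-0.03,0,0,0.135,0.085]]]'
python3 - <<'E'
from h import *
c=cam('wrist'); np.save('c11.npy',np.array(c,dtype=object),allow_pickle=True)
im=manip.camera('wrist'); cv2.imwrite('pics/w11.png',im)
im=manip.camera('top'); cv2.imwrite('pics/t11.png',im)
E
python3 go.py .53 -.015 .25 0
```

```text
clock: 16.92
position: [0.5294, -0.0162, 0.3095]
ee_rot: [0.001, 1.0, -0.001, -0.001]
ft_force: [-0.4, -0.4, 0.1]
grip_width: 0.996
t 17.02 pos [ 0.5295 -0.0164  0.3098] shift [-0.0005  0.0015  0.0598] turn [-0.0012 -0.0011 -0.0019] w 0.991 F [-0.7 -0.5 -0.1]
```

View pics/w11.png

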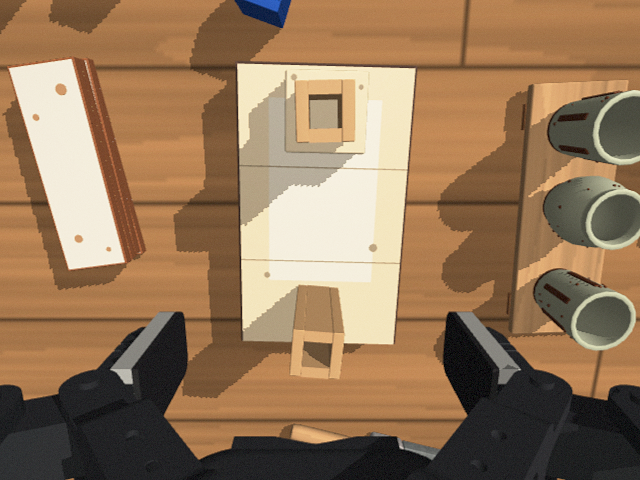

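```bash
python3 - <<'E'
import cv2
im=cv2.imread('pics/w11.png'); cv2.imwrite('pics/w11a.png',cv2.resize(im[60:160,260:400],None,fx=5,fy=5,interpolation=cv2.INTER_CUBIC))
cv2.imwrite('pics/w11b.png',cv2.resize(im[275:395,260:380],None,fx=5,fy=5,interpolation=cv2.INTER_CUBIC))
im=cv2.imread('pics/t11.png'); cv2.imwrite('pics/t11a.png',cv2.resize(im[150:290,280:370],None,fx=4,fy=4,interpolation=cv2.INTER_CUBIC))
E
```

```text
(no output)
```

View pics/w11a.png

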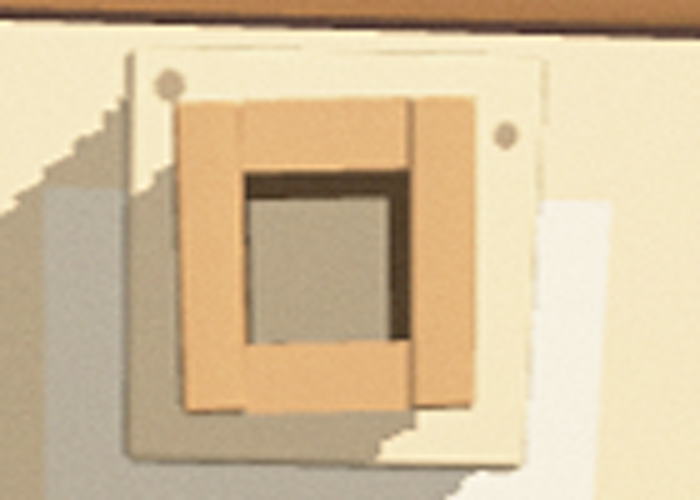

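View pics/w11b.png

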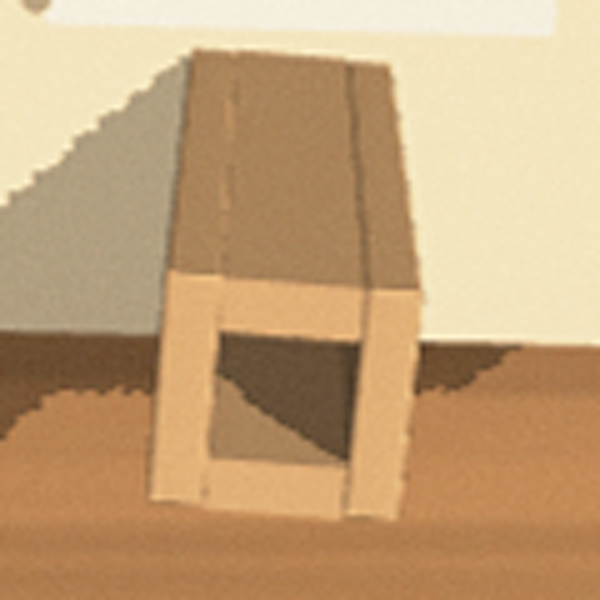

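View pics/t11a.png

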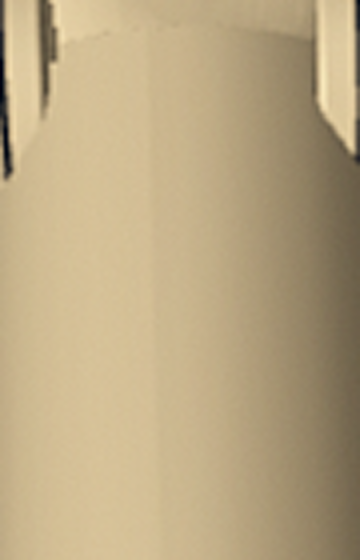

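```bash
python3 - <<'E'
from h import *
np.set_printoptions(precision=4,suppress=True)
def rep(n,c,P,s,off,z):
    w=np.array([onz(c,np.array(p)/s+off,z)[:2] for p in P]); 
    print(n,w.mean(0),'diag',(w[0]+w[2])/2,(w[1]+w[3])/2)
    for i in range(4):
        d=w[(i+1)%4]-w[i]; a=np.arctan2(d[1],d[0]); print('  %.4f ang mod90 %.3f'%(np.hypot(*d),(a+np.pi/4)%(np.pi/2)-np.pi/4))
c=np.load('c11.npy',allow_pickle=True)
rep('short',c,[(176,102),(474,97),(474,405),(184,411)],5,(260,60),.15)
rep('tall',c,[(168,270),(422,291),(400,520),(150,500)],5,(260,275),.15)
E
python3 go.py .436 -.011 .2 0
```

```text
short [ 0.452  -0.0091] diag [ 0.4519 -0.009 ] [ 0.452  -0.0092]
  0.0391 ang mod90 0.014
  0.0392 ang mod90 0.023
  0.0394 ang mod90 0.019
  0.0394 ang mod90 0.014
tall [ 0.6324 -0.0147] diag [ 0.6325 -0.0145] [ 0.6324 -0.0148]
  0.0390 ang mod90 -0.091
  0.0398 ang mod90 -0.071
  0.0396 ang mod90 -0.090
  0.0398 ang mod90 -0.085
t 17.02 pos [ 0.5295 -0.0164  0.3098] shift [0.0934 0.0054 0.1099] turn [-0.0012 -0.0011 -0.0019] w 0.991 F [-0.7 -0.5 -0.1]
```

```bash
python3 go.py .6325 -.0147 .2 -.085; python3 -m handwheel '[[[-0.04,0.001,0.02,0,0,0.03,0.085],[-0.08,0.001,0.06,0,0,0.083,0.085],[-0.103,0.001,0.1,0,0,0.083,0.085],[-0.103,0.001,0.11,0,0,0.083,0.085],[-0.103,0.001,0.11,0,0,0.083,0.085]]]'; python3 go.py .6325 -.0147 .104 -.085
```

```text
t 17.02 pos [ 0.5295 -0.0164  0.3098] shift [-0.1031  0.0021  0.1096] turn [-0.0013 -0.001   0.0831] w 0.991 F [-0.7 -0.5 -0.1]
clock: 17.65
position: [0.6323, -0.0151, 0.2003]
ee_rot: [0.042, 0.999, -0.001, -0.001]
ft_force: [-0.4, -0.5, 0.1]
grip_width: 0.999
t 17.65 pos [ 0.6323 -0.0151  0.2003] shift [-0.0002  0.0005  0.0963] turn [-0.0014 -0.001   0.0009] w 0.999 F [-0.4 -0.5  0.1]
```

```bash
python3 -m handwheel '[[[0,0,0.03,-0.001,-0.001,0,0.085],[0,0,0.06,-0.001,-0.001,0,0.085],[0,0,0.085,-0.001,-0.001,0,0.085],[0,0,0.096,-0.001,-0.001,0,0.085],[0,0,0.096,-0.001,-0.001,0,0.06],[0,0,0.096,-0.001,-0.001,0,0.045],[0,0,0.096,-0.001,-0.001,0,0.03],[0,0,0.096,-0.001,-0.001,0,0.02]]]' 40
python3 -m handwheel '[[[0,0,0,0,0,0,0.02],[0,0,0,0,0,0,0.02],[0,0,-0.01,0,0,0,0.02],[0,0,-0.04,0,0,0,0.02],[0,0,-0.09,0,0,0,0.02],[0,0,-0.13,0,0,0,0.02],[0,0,-0.13,0,0,0,0.02]]]'
python3 - <<'E'
from h import *
cv2.imwrite('pics/w12.png',manip.camera('wrist'))
cv2.imwrite('pics/s12.png',manip.camera('scene'))
E
python3 go.py .5266 .3878 .234 -.081
```

```text
clock: 18.65
position: [0.6338, -0.0142, 0.1057]
ee_rot: [0.041, 0.999, 0.0, 0.001]
ft_force: [-1.0, 0.1, 7.2]
grip_width: 0.463
clock: 19.52
position: [0.6343, -0.0145, 0.2382]
ee_rot: [0.042, 0.999, 0.0, 0.003]
ft_force: [-0.2, -0.3, -2.8]
grip_width: 0.463
t 19.62 pos [ 0.6326 -0.014   0.2341] shift [1.388e-01 3.917e-01 2.000e-04] turn [ 0.0004  0.0007 -0.0017] w 0.462 F [-0.4 -0.4 -2.7]
```

View pics/w12.png

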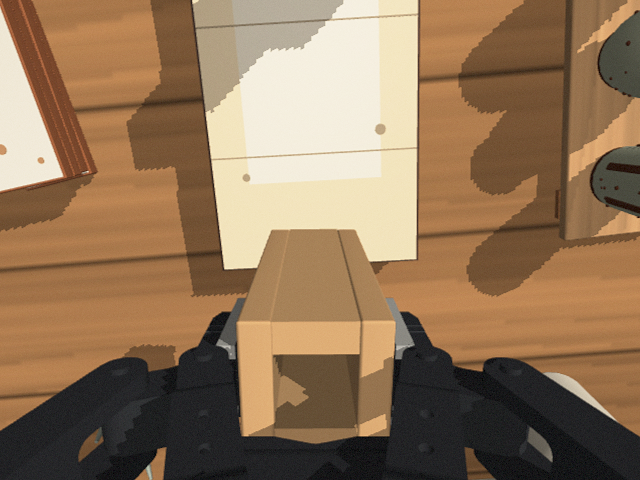

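View pics/s12.png

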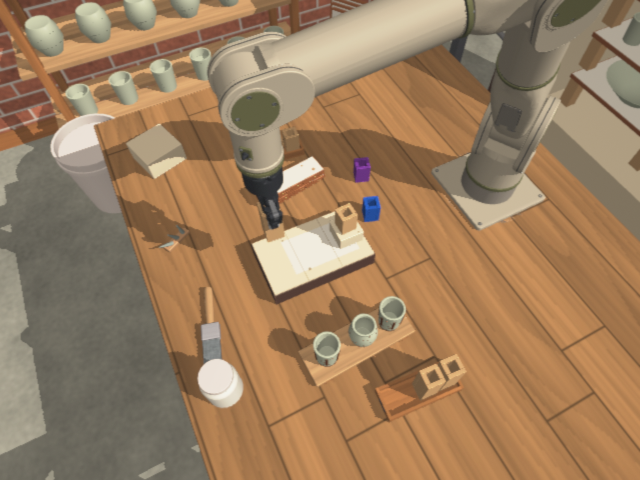

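The post hangs upright in the grip, its foot 55.6 mm below the TCP. I'll carry it to the left tray, which holds the tall posts.

```bash
python3 -m handwheel '[[[0.01,0.03,0,0,0,0,0.02],[0.028,0.08,0,0,0,0,0.02],[0.046,0.13,0,0,0,0,0.02],[0.064,0.18,0,0,0,0,0.02],[0.082,0.23,0,0,0,0,0.02],[0.1,0.28,0,0,0,0,0.02],[0.117,0.33,0,0,0,0,0.02],[0.13,0.37,0,0,0,0,0.02]]]'
python3 -m handwheel '[[[0.0085,0.022,0,0,0,0,0.02],[0.0085,0.022,0,0,0,0,0.02],[0.0085,0.022,0,0,0,0,0.02]]]'
python3 go.py .5266 .3878 .075 -.081
python3 - <<'E'
from h import *
c=cam('wrist');cv2.imwrite('pics/w13.png',manip.camera('wrist'))
a=-.081; o=np.array([.4807,.3915]); 
for x,y in [(.089,.035),(.089,-.035),(-.089,-.035)]:
    p=o+[x*np.cos(a)-y*np.sin(a),x*np.sin(a)+y*np.cos(a)]; print(p,proj(c,[*p,.024]))
im=manip.camera('scene');cv2.imwrite('pics/s13.png',cv2.resize(im[280:460,330:510],None,fx=3.3,fy=3.3))
E
```

```text
clock: 20.62
position: [0.532, 0.3675, 0.2323]
ee_rot: [0.04, 0.999, -0.001, -0.001]
ft_force: [0.8, -0.3, -1.6]
grip_width: 0.46
clock: 21.0
position: [0.5282, 0.3858, 0.234]
ee_rot: [0.043, 0.999, -0.001, 0.001]
ft_force: [-0.2, 0.2, -1.8]
grip_width: 0.467
t 21.0 pos [0.5282 0.3858 0.234 ] shift [0.002  0.0021 0.159 ] turn [-0.0012  0.0012 -0.0043] w 0.467 F [-0.2  0.2 -1.8]
[0.5722401  0.41918413] [358.38460056 258.44510903]
[0.56657629 0.34941364] [276.19900668 258.75382967]
[0.3891599  0.36381587] [269.45548526  29.63255891]
```

View pics/w13.png

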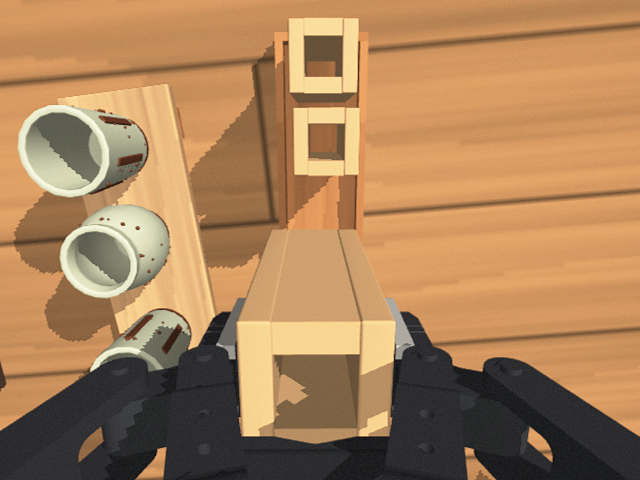

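View pics/s13.png

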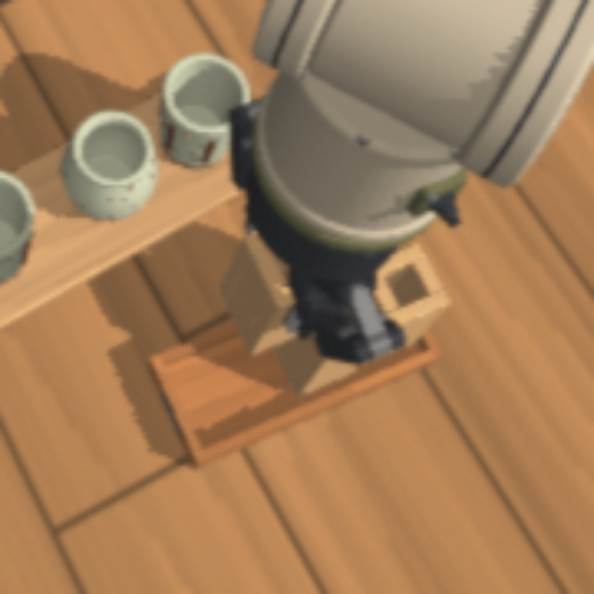

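```bash
python3 - <<'E'
import cv2
im=cv2.imread('pics/w13.png'); cv2.imwrite('pics/w13a.png',cv2.resize(im[10:240,250:390],None,fx=2.6,fy=2.6,interpolation=cv2.INTER_CUBIC))
E
```

```text
(no output)
```

View pics/w13a.png

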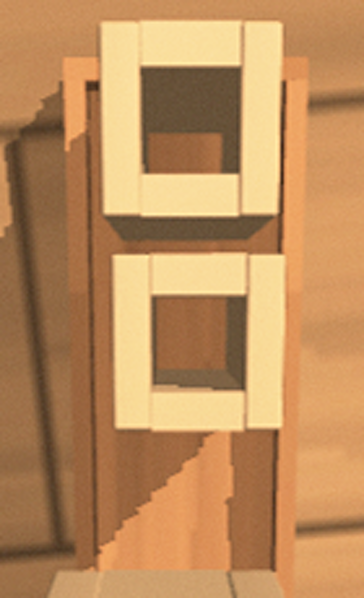

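```bash
python3 - <<'E'
from h import *
np.set_printoptions(precision=4,suppress=True)
c=cam('wrist')
f=lambda p,z: onz(c,np.array(p)/2.6+(250,10),z)[:2]
L=[f(p,.024) for p in [(63,60),(72,565)]];Rr=[f(p,.024) for p in [(308,60),(296,560)]]
print(L,Rr)
A=np.mean([f(p,.108) for p in [(112,253),(283,253),(282,428),(114,430)]],0)
B=np.mean([f(p,.108) for p in [(98,20),(282,20),(279,215),(104,213)]],0)
print(A,B,np.linalg.norm(A-B)); u=(A-B)/np.linalg.norm(A-B); print('bay',A+u*.058,np.arctan2(u[1],u[0]))
E
```

```text
[array([0.3919, 0.3674]), array([0.5396, 0.3539])] [array([0.3979, 0.4373]), array([0.5441, 0.4257])]
[0.4708 0.3979] [0.4227 0.4001] 0.048170252961571694
bay [0.5287 0.3951] -0.046868823126114935
```

```bash
python3 go.py .5295 .3915 .085 -.084
```

```text
t 21.1 pos [0.5283 0.3859 0.2344] shift [-0.0005  0.0057  0.1494] turn [-0.0003  0.0015 -0.0016] w 0.464 F [ 0.  -0.2 -1.8]
```

```bash
python3 -m handwheel '[[[-0.0005,0.0055,0.03,0,0.001,-0.001,0.02],[-0.0005,0.0055,0.06,0,0.001,-0.001,0.02],[-0.0005,0.0055,0.09,0,0.001,-0.001,0.02],[-0.0005,0.0055,0.115,0,0.001,-0.001,0.02],[-0.0005,0.0055,0.135,0,0.001,-0.001,0.02],[-0.0005,0.0055,0.145,0,0.001,-0.001,0.02],[-0.0005,0.0055,0.149,0,0.001,-0.001,0.02],[-0.0005,0.0055,0.149,0,0.001,-0.001,0.02]]]'
python3 - <<'E'
from h import *
c=cam('wrist');cv2.imwrite('pics/w14.png',manip.camera('wrist'))
im=manip.camera('scene');cv2.imwrite('pics/s14.png',cv2.resize(im[320:440,350:490],None,fx=4.3,fy=4.3))
E
python3 go.py .5295 .3915 .0636 -.084
```

```text
clock: 22.1
position: [0.5287, 0.3936, 0.0858]
ee_rot: [0.041, 0.999, 0.0, 0.0]
ft_force: [-0.3, 1.1, -1.0]
grip_width: 0.462
t 22.2 pos [0.5288 0.3938 0.0862] shift [-0.0009 -0.0022  0.0226] turn [0.0012 0.0009 0.0023] w 0.465 F [-0.3  0.6 -1.7]
```

View pics/w14.png

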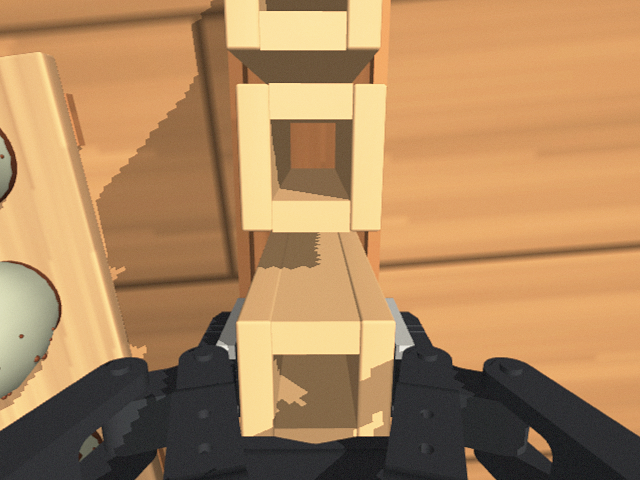

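View pics/s14.png

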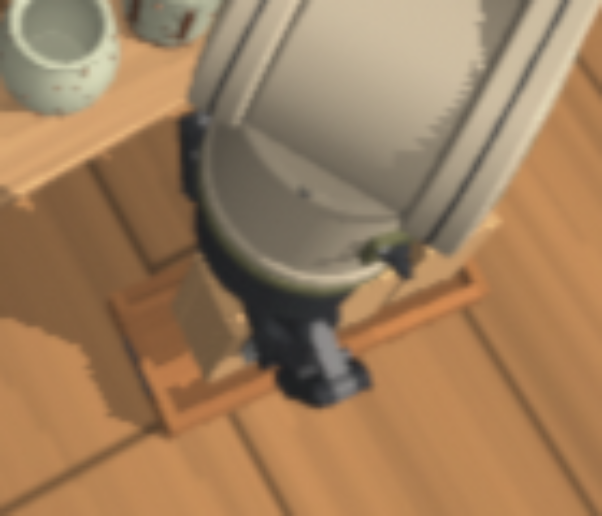

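The held post is about 1.5 mm to the +y side of its neighbours' line (centres at columns 317 and 311). I'll correct by −2 mm and lower.

```bash
python3 -m handwheel '[[[-0.001,-0.002,0,0.001,0.001,0.002,0.02],[-0.001,-0.002,0.006,0.001,0.001,0.002,0.02],[-0.001,-0.002,0.012,0.001,0.001,0.002,0.02],[-0.001,-0.002,0.017,0.001,0.001,0.002,0.02],[-0.001,-0.002,0.019,0.001,0.001,0.002,0.02],[-0.001,-0.002,0.019,0.001,0.001,0.002,0.02]]]'
python3 -m handwheel '[[[0,0,0.002,0,0,0,0.02],[0,0,0.003,0,0,0,0.02],[0,0,0.003,0,0,0,0.02]]]'
python3 go.py .5295 .3915 .0636 -.084
```

```text
clock: 22.95
position: [0.5291, 0.3913, 0.0661]
ee_rot: [0.042, 0.999, -0.001, -0.001]
ft_force: [0.2, 0.5, -1.4]
grip_width: 0.464
clock: 23.32
position: [0.5293, 0.3915, 0.0638]
ee_rot: [0.042, 0.999, -0.0, -0.0]
ft_force: [-1.2, -1.8, 3.0]
grip_width: 0.468
t 23.32 pos [0.5293 0.3915 0.0638] shift [-0.0001  0.0001  0.0002] turn [-0.0004 -0.0007  0.0002] w 0.468 F [-1.2 -1.8  3. ]
```

```bash
python3 -m handwheel '[[[0,0,0,0,0,0,0.045],[0,0,0,0,0,0,0.055],[0,0,0,0,0,0,0.075],[0,0,0,0,0,0,0.085],[0,0,-0.03,0,0,0,0.085],[0,0,-0.08,0,0,0,0.085],[0,0,-0.14,0,0,0,0.085],[0,0,-0.18,0,0,0,0.085]]]'
python3 -m handwheel '[[[0,0,0,0,0,0,0.085],[0,0,0,0,0,0,0.085]]]'
python3 - <<'E'
from h import *
c=cam('wrist');cv2.imwrite('pics/w15.png',manip.camera('wrist'))
E
python3 go.py .452 -.009 .26 .017
```

```text
clock: 24.32
position: [0.53, 0.3916, 0.2465]
ee_rot: [0.042, 0.999, 0.001, 0.001]
ft_force: [0.5, 0.4, -0.7]
grip_width: 0.995
clock: 24.58
position: [0.5291, 0.3914, 0.2426]
ee_rot: [0.042, 0.999, -0.001, -0.001]
ft_force: [-0.3, -0.5, -0.5]
grip_width: 0.993
t 24.62 pos [0.5289 0.3913 0.2419] shift [ 0.0432 -0.4054 -0.0171] turn [-0.002  -0.0025 -0.1006] w 0.994 F [ 0.4  0.4 -0.4]
```

View pics/w15.png

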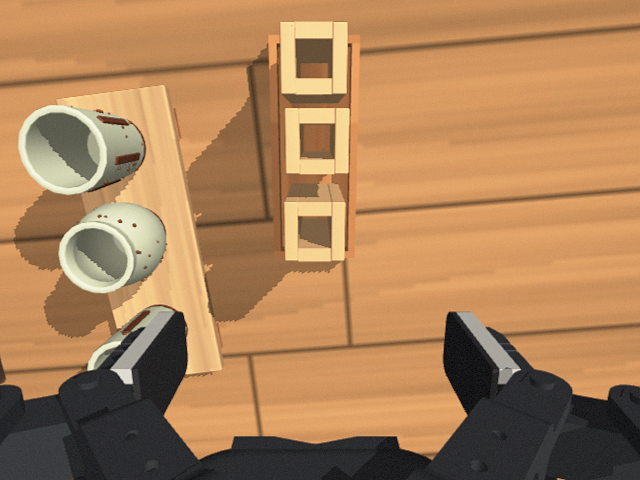

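The tall post stands in its bay, in line with the fixed posts (top at (315,232)). Now the short post.

```bash
python3 -m handwheel '[[[0.005,-0.04,-0.005,0,0,-0.03,0.085],[0.01,-0.09,-0.015,0,0,-0.06,0.085],[0.015,-0.14,-0.017,0,0,-0.1,0.085],[0.02,-0.19,-0.017,0,0,-0.1,0.085],[0.026,-0.24,-0.017,0,0,-0.1,0.085],[0.032,-0.29,-0.017,0,0,-0.1,0.085],[0.038,-0.34,-0.017,0,0,-0.1,0.085],[0.042,-0.38,-0.017,0,0,-0.1,0.085]]]'
python3 go.py .452 -.009 .2 .017
```

```text
clock: 25.62
position: [0.4546, 0.0144, 0.2596]
ee_rot: [-0.008, 1.0, -0.0, -0.001]
ft_force: [0.9, 0.2, 0.0]
grip_width: 0.994
t 25.62 pos [0.4546 0.0144 0.2596] shift [ 0.0028 -0.0233  0.0596] turn [-0.0009 -0.0027 -0.0015] w 0.994 F [0.9 0.2 0. ]
```

```bash
python3 -m handwheel '[[[0.003,-0.0235,0,-0.001,-0.001,-0.001,0.085],[0.003,-0.0235,0.02,-0.001,-0.001,-0.001,0.085],[0.003,-0.0235,0.055,-0.001,-0.001,-0.001,0.085],[0.003,-0.0235,0.055,-0.001,-0.001,-0.001,0.085]]]'
python3 - <<'E'
from h import *
c=cam('wrist');cv2.imwrite('pics/w16.png',manip.camera('wrist'))
print(proj(c,[.452,-.009,.15]))
E
python3 go.py .452 -.009 .1106 .017
```

```text
clock: 26.12
position: [0.4511, -0.0075, 0.2033]
ee_rot: [-0.009, 1.0, -0.001, -0.003]
ft_force: [0.3, -0.5, 0.5]
grip_width: 0.995
[311.08140393 274.97157113]
t 26.18 pos [ 0.4522 -0.0073  0.2049] shift [-0.0001 -0.0016  0.0943] turn [-0.0009 -0.0028  0.0002] w 0.995 F [1.  0.2 1.3]
```

View pics/w16.png

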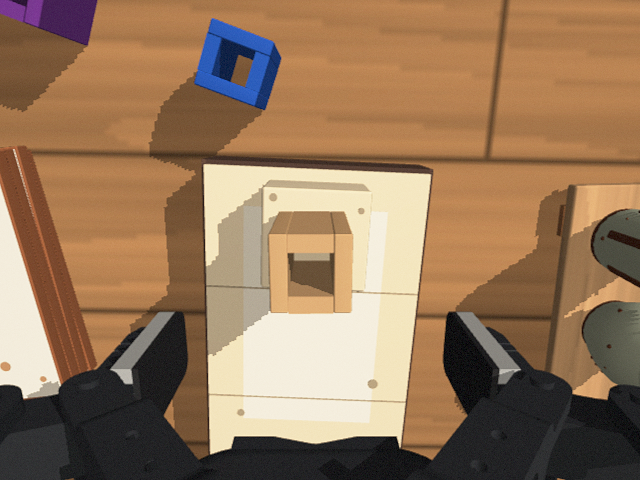

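Post top is centred at (311,273), against a predicted (311,275). I'll descend and grip.

```bash
python3 -m handwheel '[[[0,-0.0016,0.03,-0.001,-0.002,0,0.085],[0,-0.0016,0.06,-0.001,-0.002,0,0.085],[0,-0.0016,0.085,-0.001,-0.002,0,0.085],[0,-0.0016,0.094,-0.001,-0.002,0,0.085],[0,-0.0016,0.094,-0.001,-0.002,0,0.06],[0,-0.0016,0.094,-0.001,-0.002,0,0.045],[0,-0.0016,0.094,-0.001,-0.002,0,0.03],[0,-0.0016,0.094,-0.001,-0.002,0,0.02]]]' 40
python3 -m handwheel '[[[0,0,0,0,0,0,0.02],[0,0,0,0,0,0,0.02]]]'
python3 -m handwheel '[[[0,0,-0.01,0,0,0,0.02],[0,0,-0.04,0,0,0,0.02],[0,0,-0.08,0,0,0,0.02],[0,0,-0.11,0,0,0,0.02],[0,0,-0.11,0,0,0,0.02]]]'
python3 - <<'E'
from h import *
c=cam('wrist');cv2.imwrite('pics/w17.png',manip.camera('wrist'))
E
python3 go.py .54 -.389 .22 -.123
```

```text
clock: 27.18
position: [0.4539, -0.0086, 0.1127]
ee_rot: [-0.009, 1.0, 0.001, 0.002]
ft_force: [-1.6, -0.1, 6.8]
grip_width: 0.462
clock: 27.42
position: [0.4539, -0.0086, 0.1127]
ee_rot: [-0.009, 1.0, 0.001, 0.002]
ft_force: [-1.8, 0.4, 6.6]
grip_width: 0.465
clock: 28.05
position: [0.454, -0.0089, 0.224]
ee_rot: [-0.009, 1.0, 0.002, 0.003]
ft_force: [0.5, -0.2, -2.1]
grip_width: 0.465
t 28.1 pos [ 0.4532 -0.0089  0.2224] shift [-0.0803 -0.3815  0.0018] turn [0.0026 0.0035 0.1402] w 0.465 F [-1.2  0.2 -0.9]
```

View pics/w17.png

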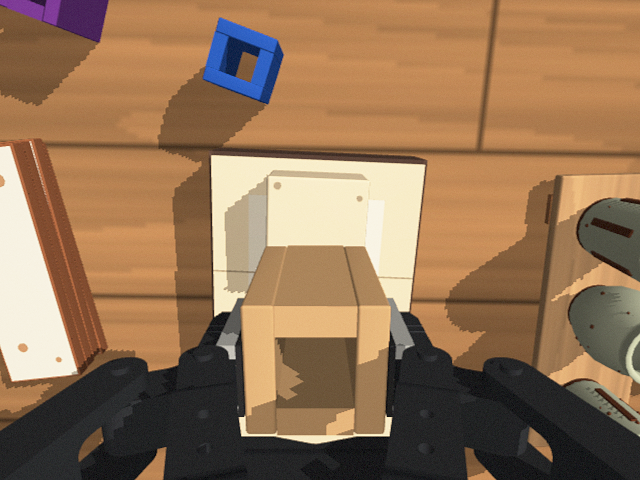

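The post is held, its foot 22.7 mm below the TCP. I'll carry it to the right tray, which holds the short posts.

```bash
python3 -m handwheel '[[[-0.006,-0.03,0,0,0.001,0.02,0.02],[-0.016,-0.08,0,0.001,0.002,0.05,0.02],[-0.026,-0.13,0,0.002,0.002,0.08,0.02],[-0.038,-0.18,0,0.002,0.002,0.11,0.02],[-0.049,-0.23,0,0.002,0.002,0.14,0.02],[-0.06,-0.28,0,0.002,0.002,0.14,0.02],[-0.07,-0.33,0,0.002,0.002,0.14,0.02],[-0.077,-0.365,0,0.002,0.002,0.14,0.02]]]'
python3 -m handwheel '[[[-0.003,-0.0165,0,0,0,0,0.02],[-0.003,-0.0165,0,0,0,0,0.02],[-0.003,-0.0165,0,0,0,0,0.02]]]'
python3 - <<'E'
from h import *
c=cam('wrist');np.save('c18.npy',np.array(c,dtype=object),allow_pickle=True)
im=manip.camera('wrist');cv2.imwrite('pics/w18.png',im)
cv2.imwrite('pics/w18a.png',cv2.resize(im[0:250,230:410],None,fx=2.4,fy=2.4,interpolation=cv2.INTER_CUBIC))
E
python3 go.py .54 -.389 .22 -.123
```

```text
clock: 29.1
position: [0.5352, -0.3747, 0.2193]
ee_rot: [0.062, 0.998, -0.0, -0.002]
ft_force: [0.5, 0.3, -0.6]
grip_width: 0.467
clock: 29.48
position: [0.5371, -0.3883, 0.2205]
ee_rot: [0.061, 0.998, 0.0, -0.001]
ft_force: [0.4, 0.1, -1.5]
grip_width: 0.463
t 29.52 pos [ 0.5374 -0.3881  0.2208] shift [-0.0027 -0.0006  0.0008] turn [ 0.0003 -0.0006  0.0013] w 0.468 F [-0.2  0.  -1.8]
```

View pics/w18.png

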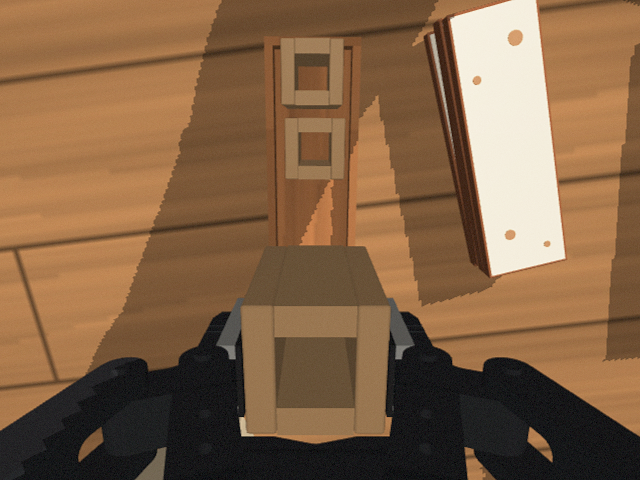

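View pics/w18a.png

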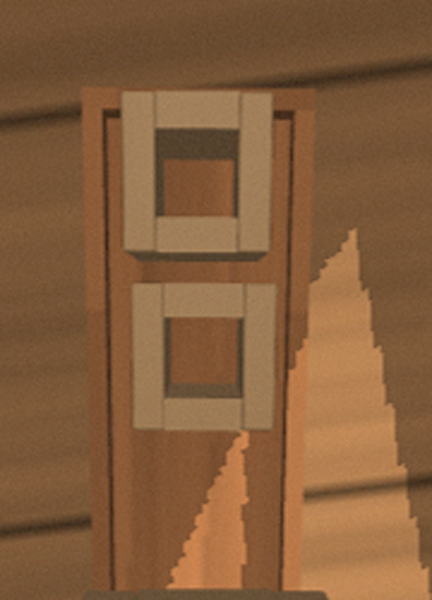

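```bash
python3 - <<'E'
from h import *
np.set_printoptions(precision=4,suppress=True)
c=np.load('c18.npy',allow_pickle=True)
f=lambda p,z: onz(c,np.array(p)/2.4+(230,0),z)[:2]
L=np.array([f(p,.024) for p in [(82,88),(97,588)]]);Rr=np.array([f(p,.024) for p in [(315,90),(300,585)]])
print(L,Rr); M=(L+Rr)/2; d=M[1]-M[0]; a=np.arctan2(d[1],d[0]); print('mid',M,a)
u=np.array([np.cos(a),np.sin(a)]); print('bay from end',M[0]+u*(.089+.046))
A=np.mean([f(p,.068) for p in [(132,282),(276,284),(273,430),(133,430)]],0)
B=np.mean([f(p,.068) for p in [(122,92),(272,93),(270,250),(124,251)]],0)
print(A,B,np.linalg.norm(A-B)); u=(A-B)/np.linalg.norm(A-B); print('bay',A+u*.058,np.arctan2(u[1],u[0]))
E
python3 go.py .54 -.389 .055 -.123
```

```text
[[ 0.4037 -0.4083]
 [ 0.5575 -0.4269]] [[ 0.4127 -0.3392]
 [ 0.5648 -0.3586]]
mid [[ 0.4082 -0.3737]
 [ 0.5612 -0.3928]] -0.12394563798597154
bay from end [ 0.5422 -0.3904]
[ 0.4844 -0.3816] [ 0.4365 -0.3774] 0.047989644698110887
bay [ 0.5421 -0.3866] -0.08656840983864969
t 29.52 pos [ 0.5374 -0.3881  0.2208] shift [-0.0028 -0.0007  0.1658] turn [ 0.0003 -0.0006  0.0013] w 0.468 F [-0.2  0.  -1.8]
```

```bash
python3 -m handwheel '[[[-0.005,0,0.03,0,0,0.001,0.02],[-0.005,0,0.065,0,0,0.001,0.02],[-0.005,0,0.1,0,0,0.001,0.02],[-0.005,0,0.13,0,0,0.001,0.02],[-0.005,0,0.153,0,0,0.001,0.02],[-0.005,0,0.164,0,0,0.001,0.02],[-0.005,0,0.166,0,0,0.001,0.02],[-0.005,0,0.166,0,0,0.001,0.02]]]'
python3 - <<'E'
from h import *
c=cam('wrist');cv2.imwrite('pics/w19.png',manip.camera('wrist'))
E
python3 go.py .5425 -.389 .0307 -.123
```

```text
clock: 30.52
position: [0.5425, -0.3904, 0.0563]
ee_rot: [0.062, 0.998, -0.001, 0.001]
ft_force: [0.5, 0.2, -1.4]
grip_width: 0.463
t 30.57 pos [ 0.5425 -0.3904  0.0564] shift [0.0002 0.0015 0.0257] turn [-0.0012  0.0012 -0.0009] w 0.462 F [ 0.5  0.5 -1.3]
```

View pics/w19.png

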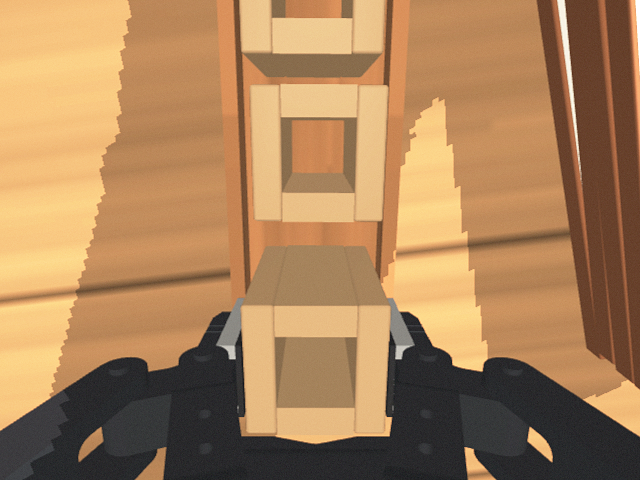

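The held post is centred between the tray edges (columns 232 and 393, post at 316). I'll lower it.

```bash
python3 -m handwheel '[[[0,0.001,0.008,0,0,0,0.02],[0,0.001,0.015,0,0,0,0.02],[0,0.001,0.02,0,0,0,0.02],[0,0.001,0.023,0,0,0,0.02],[0,0.001,0.023,0,0,0,0.02]]]'
python3 -m handwheel '[[[0,0,0.002,0,0,0,0.02],[0,0,0.0035,0,0,0,0.02],[0,0,0.0035,0,0,0,0.02]]]'
python3 go.py .5425 -.389 .0307 -.123
```

```text
clock: 31.2
position: [0.542, -0.389, 0.0321]
ee_rot: [0.062, 0.998, -0.0, -0.0]
ft_force: [-0.3, -0.1, -1.2]
grip_width: 0.464
clock: 31.58
position: [0.5423, -0.3893, 0.0308]
ee_rot: [0.062, 0.998, -0.0, 0.001]
ft_force: [-6.1, 5.0, 16.9]
grip_width: 0.462
t 31.57 pos [ 0.5423 -0.3893  0.0308] shift [-0.0001  0.0003  0.0001] turn [-0.     0.001 -0.001] w 0.462 F [-6.1  5.  16.9]
```

```bash
python3 -m handwheel '[[[0,0,-0.001,0,0,0,0.02],[0,0,-0.001,0,0,0,0.045],[0,0,-0.001,0,0,0,0.055],[0,0,-0.001,0,0,0,0.075],[0,0,-0.001,0,0,0,0.085],[0,0,-0.03,0,0,0,0.085],[0,0,-0.09,0,0,0,0.085],[0,0,-0.15,0,0,0,0.085]]]'
python3 -m handwheel '[[[0,0,-0.06,0,0,0,0.085],[0.06,0.03,-0.08,0,0,0,0.085],[0.1,0.06,-0.08,0,0,0,0.085],[0.1,0.06,-0.08,0,0,0,0.085],[0.1,0.06,-0.08,0,0,0,0.085]]]'
python3 - <<'E'
from h import *
cv2.imwrite('pics/w20.png',manip.camera('wrist'))
cv2.imwrite('pics/s20.png',manip.camera('scene'))
cv2.imwrite('pics/t20.png',manip.camera('top'))
o=manip.get_obs();print(o['clock'],o['position'],o['ft_force'])
E
```

```text
clock: 32.58
position: [0.5419, -0.3888, 0.1803]
ee_rot: [0.062, 0.998, -0.0, -0.0]
ft_force: [0.6, -0.9, 0.5]
grip_width: 0.994
clock: 33.2
position: [0.4511, -0.3167, 0.2593]
ee_rot: [0.061, 0.998, -0.0, 0.001]
ft_force: [0.9, 0.1, 0.7]
grip_width: 0.997
33.35 [ 0.45073507 -0.31815901  0.25885677] [ 0.08078859  0.09228698 -0.29112098]
```

View pics/w20.png

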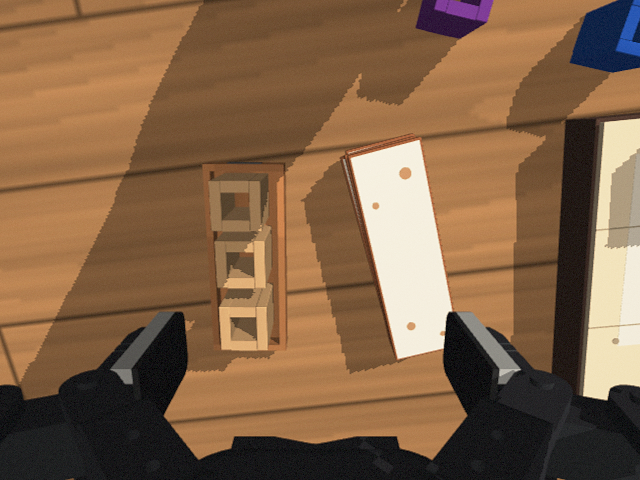

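View pics/s20.png

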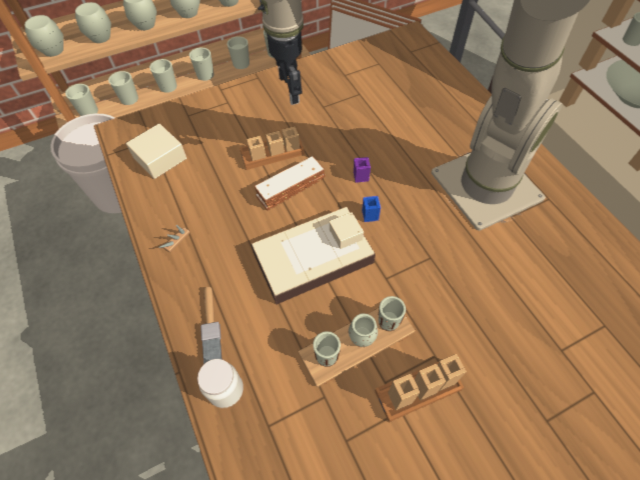

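View pics/t20.png

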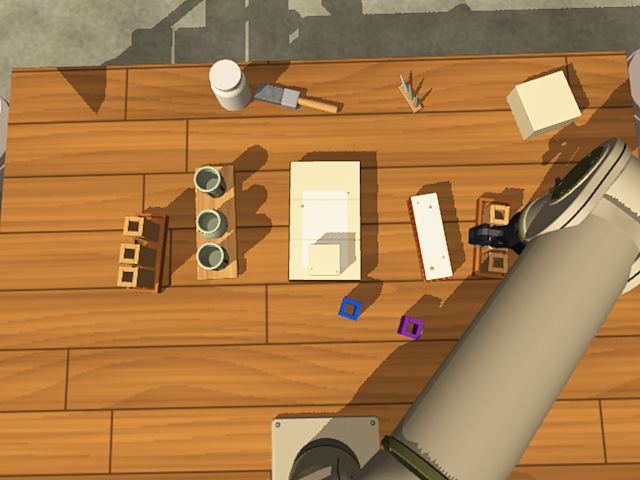

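Everything is in place. One numeric check of the shelf, tumbler and tall post before handing in.

```bash
python3 - <<'E'
from h import *
np.set_printoptions(precision=4,suppress=True)
c=cam('top')
for n in ['t11','t20']:
    im=cv2.imread(f'pics/{n}.png') if n!='t11' else cv2.imread('pics/top0.png')
    z=.048 if n=='t20' else .036
    hsv=cv2.cvtColor(im,cv2.COLOR_BGR2HSV); m=((hsv[...,1]<70)&(hsv[...,2]>140)).astype(np.uint8)*255
    m[:185]=0;m[290:]=0;m[:,:400]=0;m[:,462:]=0
    k=max(cv2.findContours(m,0,2)[0],key=cv2.contourArea); b=cv2.boxPoints(cv2.minAreaRect(k))
    w=np.array([onz(c,p,z)[:2] for p in b]); d=w[1]-w[0] if np.linalg.norm(w[1]-w[0])>.1 else w[2]-w[1]
    print(n,w.mean(0),np.arctan(d[1]/d[0]))
im=cv2.imread('pics/t20.png');cv2.imwrite('pics/t20a.png',cv2.resize(im[155:300,105:245],None,fx=4,fy=4,interpolation=cv2.INTER_CUBIC))
E
```

```text
t11 [ 0.4989 -0.2434] 0.13606246889731147
t20 [ 0.4995 -0.242 ] 0.13165893607315238
```

View pics/t20a.png

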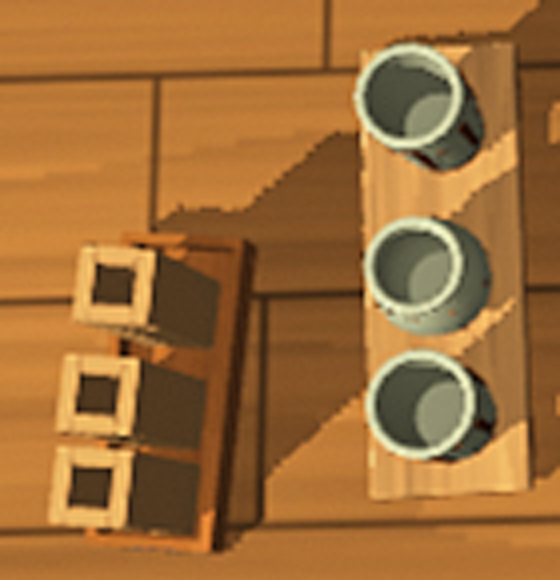

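```bash
python3 - <<'E'
from h import *
c=cam('top'); p=onz(c,(411/4+105,97/4+155),.098)[:2]-np.array([.549,.239]); a=.036
print('tumbler in board',p@[np.cos(a),np.sin(a)],p@[-np.sin(a),np.cos(a)])
p=onz(c,(114/4+105,285/4+155),.108)[:2]; print('tall',p)
print(manip.hand_in())
E
```

```text
tumbler in board 0.07752842656411607 -0.003221588959037567
tall [0.52675405 0.3909685 ]
the job is handed in; nothing more can be done
None
```

I unpacked the stack in the order given and handed the job in at about 33 s. Each item was lowered until I felt contact before I let go.

My last checks found nothing failed. Positions were read from the final pictures:

- **Tumbler:** it stands on the free end of the board at x ≈ 78 mm, y ≈ −3 mm.
- **Strip shelf:** it lies on the pile within about 1.5 mm and 0.005 rad.
- **Tall post:** it stands upright at about (0.527, 0.391), a few mm at most from the middle of the bay in the tray of 100 mm posts. My estimates of that tray's centre line differed by up to 7 mm (0.388 to 0.395 m), so I used a value in between.
- **Short post:** it looks upright in the bay of the tray of 60 mm posts. I judged this from the pictures only, without a final measurement. My two estimates of that bay's middle differed by about 4 mm sideways (−0.390 and −0.387 m), so I placed it in between.
- **Everything else:** the two board pots and the blue and purple look-alikes appear where they started. The gripper was open and clear, with its TCP about 0.26 m above the bench.

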